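Change over the dish carriers in a humid chamber with a sticky sliding cover

TASK

Change over the dish carriers in the humid chamber: slide its cover fully open, pushing the knobs at its two ends in turn because it binds in its tracks when one end runs ahead, and never touch its glass pane. Take out the carrier that is inside and set it level on the narrow warming block, centred on it and in line with it, and set every carrier that waits on the bench down flat across the two rails in the chamber. When all are in place, slide the cover fully shut in the same way; leave the bottle, tip box, tube rack and jar where they stand.

Things in the scene. Friction and masses are not known exactly. Their poses are not given: they have to be found in the camera images.
- chamber: white bench-top humid chamber, fixed, 310 deep (x) x 382 wide (y) x 124 mm high. Origin: centre of its underside; x away from the robot, y to its left. Front part: an open well, inside x -145 to -5, y -134 to +134 mm; its walls are 100 mm high in front, 106 at the sides; behind it a flat housing 98 mm high. The cover runs along x in tracks on both sides (lips 124 mm high, from |y| = 165 mm outwards).
- rails (a point): middle of the well, half-way between its two steel rails, level with their tops (40 mm above the table); axes as the chamber. The rails run along y at x = -58 and +58 mm from here, 24 mm wide, 268 mm long; carriers lie across them along x, anywhere along y. Upturned outer edges 8 mm high leave a carrier centred in x 4 mm of play each way.
- cover: sliding cover, about 0.8 kg, loose but captive in the tracks: steel end frames 144 (x) x 45 mm (y), tops 116 mm above the table, knobs on them, glass between. Origin: mid underside. Sticky (3 to 5 N an end): a push at one knob turns it about the other end; it jams when one knob is some 25 mm ahead; pushing the one behind frees it. Keep the lead under 15 mm. May start ajar.
- knob_left (a point): upright round knob, 22 mm across, 34 mm high, on the cover's end frame at the left (+y) end as the robot sees it. Point: on its axis, half-way up, 17 mm above the frame's top, 127 mm above the table; x is the direction of travel, away from the robot. In the chamber's frame its x is -0.125 m with the cover shut and +0.015 m fully open (140 mm of travel between stops).
- knob_right (a point): upright round knob, 22 mm across, 34 mm high, on the cover's end frame at the right (-y) end as the robot sees it. Point: on its axis, half-way up, 17 mm above the frame's top, 127 mm above the table; x is the direction of travel, away from the robot. In the chamber's frame its x is -0.125 m with the cover shut and +0.015 m fully open (140 mm of travel between stops).
- pane: glass pane of the cover, 144 (x) x 232 (y) x 6 mm, between the end frames, its top 114 mm above the table. Origin as the cover's. The robot must not touch it. Seated carriers pass under it.
- carrier_a_mid (a point): dish carrier, 250 g, starts on the rails: plate 120 long (x) x 58 wide (y), two dishes on it (tops 19 mm above its underside) and an arched handle: flat bar along x, the full length, 12 mm wide, 10 mm high, its centre 24 mm above this point. 58 mm high, same either way round. Point: its centre, half-way up, 29 mm above its underside; z up.
- carrier_b_mid (a point): dish carrier like carrier_a (same sizes, handle and point), starts on the bench; may be absent
- carrier_c_mid (a point): dish carrier like carrier_a (same sizes, handle and point), starts on the bench; may be absent
- carrier_d_mid (a point): dish carrier like carrier_a (same sizes, handle and point), starts on the bench; may be absent
- carrier_a: carrier_a, at the centre of its underside
- carrier_b: carrier_b, at the centre of its underside
- carrier_c: carrier_c, at the centre of its underside
- carrier_d: carrier_d, at the centre of its underside
- block_top (a point): warming block: narrow aluminium bar fixed to the bench, 130 long (its x) x 40 wide (y) x 45 mm high. Point: centre of its top face; z up. A carrier centred on it overhangs 9 mm on each long side.
- media_bottle: bystander: amber bottle 60 mm across, 130 mm high; origin under its centre
- tip_box: bystander: pipette tip box 70 x 110 x 67 mm; origin under its centre
- tube_rack: bystander: white tube rack 100 x 50 mm, 79 mm high with its tubes; origin under its centre
- oil_jar: bystander: glass jar 70 mm across, 85 mm high; origin under its centre
Things that resemble listed ones, but are neither listed nor needed, are in the scene too. Leave any purple or turquoise look-alike of the carrier_b alone.

How it is judged:
On the way, in this order (a step that is already met when the one before it is completed fails the run):
1. both ends of the cover are at the back stops (within 12 mm) (x of each of knob_left, knob_right in the frame of chamber above 0.003 m), for 0.2 s.
2. with the cover open, the first carrier stands on the warming block and all others flat on the rails (all of step 1 and x of carrier_a_mid in the frame of block_top between -0.015 and 0.015 m and y of carrier_a_mid in the frame of block_top between -0.012 and 0.012 m and z of carrier_a_mid in the frame of block_top between 0.025 and 0.033 m and angle between the x axis of carrier_a_mid and the x axis of block_top, either way round below 0.15 rad and angle between each of carrier_a_mid, carrier_b_mid, carrier_c_mid, carrier_d_mid's own z axis and vertical below 0.04 rad and linear speed of each of carrier_a, carrier_b, carrier_c, carrier_d below 0.02 m/s and x of carrier_b_mid in the frame of chamber between -0.083 and -0.067 m and y of carrier_b_mid in the frame of chamber between -0.125 and 0.125 m and z of carrier_b_mid in the frame of chamber between 0.065 and 0.073 m and x of carrier_c_mid in the frame of chamber between -0.083 and -0.067 m and y of carrier_c_mid in the frame of chamber between -0.125 and 0.125 m and z of carrier_c_mid in the frame of chamber between 0.065 and 0.073 m and x of carrier_d_mid in the frame of chamber between -0.083 and -0.067 m and y of carrier_d_mid in the frame of chamber between -0.125 and 0.125 m and z of carrier_d_mid in the frame of chamber between 0.065 and 0.073 m), for 0.3 s.
At the end, for the whole second after the job is handed in: Cover shut, both knobs within 8 mm of their shut position; the carrier from the chamber level on the warming block, within 15 mm along, 12 mm across and 0.15 rad; every other carrier flat on both rails (height within 4 mm, tilt under 0.04 rad); all at rest (x of each of knob_left, knob_right in the frame of chamber below -0.117 m and x of carrier_a_mid in the frame of block_top between -0.015 and 0.015 m and y of carrier_a_mid in the frame of block_top between -0.012 and 0.012 m and z of carrier_a_mid in the frame of block_top between 0.025 and 0.033 m and angle between the x axis of carrier_a_mid and the x axis of block_top, either way round below 0.15 rad and angle between each of carrier_a_mid, carrier_b_mid, carrier_c_mid, carrier_d_mid's own z axis and vertical below 0.04 rad and linear speed of each of carrier_a, carrier_b, carrier_c, carrier_d, cover below 0.02 m/s and x of carrier_b_mid in the frame of chamber between -0.083 and -0.067 m and y of carrier_b_mid in the frame of chamber between -0.125 and 0.125 m and z of carrier_b_mid in the frame of chamber between 0.065 and 0.073 m and x of carrier_c_mid in the frame of chamber between -0.083 and -0.067 m and y of carrier_c_mid in the frame of chamber between -0.125 and 0.125 m and z of carrier_c_mid in the frame of chamber between 0.065 and 0.073 m and x of carrier_d_mid in the frame of chamber between -0.083 and -0.067 m and y of carrier_d_mid in the frame of chamber between -0.125 and 0.125 m and z of carrier_d_mid in the frame of chamber between 0.065 and 0.073 m); the robot touches nothing.
It fails at once if the glass pane is touched by the robot (contact force between any of the arm, the fingers and pane above 1 N).
It fails at once if a bystander is moved more than 25 mm (distance of any of media_bottle, tip_box, tube_rack, oil_jar from where it was at the start of the episode above 0.025 m).
Of carrier_b, carrier_c, carrier_d only 2 to 3 are there at a start; the rules pass over those that are not, and their reading is None.
At some moment in a run one of carrier_b, carrier_c, carrier_d may be knocked a few centimetres aside while the robot is not near it.
It also fails if it takes over 210 s, if anything falls off the work surface, if the arm or the gripper's body presses on something with over 40 N, if the wrist force passes 120 N, or if a joint passes its speed limit or range.

ROBOT

A 6-joint arm with a two-finger parallel gripper is mounted at the origin on the work surface. World frame = base frame: x ahead of the robot, y to its left, z up, the work surface at z = 0. Lengths are in m, angles in rad, forces in N, time in s.
With the tool pointing down it reaches from about 0.3 to 0.775 m from the base axis. Payload 14.6 kg.
Tool frame: the origin (TCP) lies on the centre line of the jaws, within the pads' length; the fingertips stand 22 mm ahead of it and the grasp point (between the pads) lies 3 mm ahead of it; x points along the fingers, y is the direction in which the jaws open and shut, and the axes are right-handed (so a half turn about x gives the same grasp; the last joint's range is limited). The gripper opens to 85 mm and grips with 20 to 120 N. Pads are 22 mm wide; open, the fingers measure 114 mm over their backs; the gripper's body (76 mm by 85 mm) begins 54 mm behind the grasp point. The pads swing forward as they close: fully open they stand 13 mm farther back than shut.
Start: joints at [1.205, 0.3, 1.521, -0, 1.321, -0.067], TCP at [0.162, 0.526, 0.253] pointing down, gripper open.
Joint ranges: [-3.03, 3.03], [-0.79, 2.21], [0.23, 2.52], [-1.04, 4.18], [0, 3.07], [-2.55, 2.55]. Speed limits (rad/s): [2.22, 2.22, 2.57, 3.14, 3.14, 3.14].

INTERFACE

Orientations are given as a rotation vector (axis times angle).
In Python, from cell import robot, eyes, ticket gives the robot as it stands. The module is installed in compiled form; this text tells all that it offers.
- The arm moves only by the tool jog_arm, never from a script. Its argument "commands" is a list that holds one entry, the list of rows, each a list of 7 numbers: the shift along the world's x, y, z in m, then the turn, a rotation vector about the world's x, y, z in degrees, then the opening in per cent of the stroke, from 0 (shut) to 100 (fully open). In form: [[[dx, dy, dz, wx, wy, wz, gripper], ...]]. A call has 1 to 10 rows; each row is the pose to reach, as a shift and turn from the pose commanded when the call began; what a row does not reach only later rows make up. A row lasts 1/8 s, in which the tool goes at most 62.5 mm and 10.7 degrees, less where a joint would pass 70% of its speed; a pose out of reach is approached as far as the arm can. A call with a gripper value outside its range is refused whole. The fingers move at their own pace and stop on an object; "force" is the grip in N (left out, the last holds). Time passes only in rows, so rows that repeat a pose let the fingers close. It gives the time, the measured TCP pose, the force and the opening at its end, in the units of the state.
- robot.observe(): the state, without advancing time (a new reading comes with each control period).
- eyes.capture(name): name is "scene" or "top" or "wrist"; returns a dict with "img" (420x560x3 uint8, red, green, blue), "fx", "fy", "cx", "cy" (pixels), "D" ([k1, k2, p1, p2, k3] as OpenCV has them; the pictures are not rectified), "camera_from_world" (4x4, takes a point from world to camera coordinates); the wrist camera has in their place "hand_eye" (4x4, takes a point from camera to tool coordinates, whose origin is the TCP and whose axes are the tool frame's). Camera axes: x right, y down, z forward; pixel columns grow to the right and rows downward; lengths in m; the calibration is good to about 2 mm. A picture is of the moment at which its call begins: read the wrist's pose just before it. There is no depth.
- ticket.close_job(): hands the job in, once; it reports no verdict.
The state is a dict: "time": time; "joint_positions": joint angles; "joint_velocities": joint speeds; "tau": joint torques, N m; "tcp_pos": TCP position; "tool_rot": TCP orientation; "contact_force": force on the tool from outside, world axes, zero at the start; "wrist_torque": the same for the moment, N m; "opening": finger opening in m.
Only numpy, scipy, OpenCV 4.12 (cv2) and the standard library are available. Lean on these libraries where they do the work, as an engineer would, in place of code of your own. Each camera call takes 0.05 s, during which the arm holds its last target.

## Working session

There is one attempt and no reset: what is moved stays moved. The work goes in short steps, Python scripts to look and compute and a tool call to move; the robot and the scene stay as the last step left them, time stands still between calls to the robot, and variables do not carry over. Pictures are saved under pics/ and viewed, and the job is handed in when it is done.

Besides the shell and the picture viewer there is one more tool, called as name(argument=value, ...) on one line, values as JSON. jog_arm: Moves the arm, as the interface text tells. Its arguments: {"type":"object","properties":{"commands":{"type":"array"},"force":{"type":"number"}},"required":["commands"]}

```bash
mkdir -p pics; ls; cat > h.py <<'E'
import numpy as np, cv2, json
from cell import robot, eyes, ticket
def save(name, out):
    c=eyes.capture(name); 
    cv2.imwrite('pics/'+out+'.png', c['img'][:,:,::-1]); 
    np.save('pics/'+out+'.npy', c, allow_pickle=True); return c
def load(out): return np.load('pics/'+out+'.npy',allow_pickle=True).item()
def K(c): return np.array([[c['fx'],0,c['cx']],[0,c['fy'],c['cy']],[0,0,1.]])
def rays(c, px, T=None):
    px=np.array(px,float).reshape(-1,1,2)
    n=cv2.undistortPoints(px,K(c),np.array(c['D'],float)).reshape(-1,2)
    d=np.c_[n,np.ones(len(n))]
    W=np.linalg.inv(np.array(c['camera_from_world'])) if T is None else T
    return W[:3,3], d@W[:3,:3].T
def onplane(c,px,z,T=None):
    o,d=rays(c,px,T); t=(z-o[2])/d[:,2]; return o+d*t[:,None]
def proj(c,P):
    M=np.array(c['camera_from_world']); r,_=cv2.Rodrigues(M[:3,:3])
    return cv2.projectPoints(np.array(P,float).reshape(-1,1,3),r,M[:3,3],K(c),np.array(c['D'],float))[0].reshape(-1,2)
E
python3 - <<'E'
from h import *
s=robot.observe(); print(s)
for n in ['scene','top','wrist']:
    c=save(n,n+'0'); print(n,c.get('camera_from_world'),c['fx'],c['cx'],c['cy'],c['D'],c.get('hand_eye'))
E
```

```text
pics
{'time': 0.0, 'joint_positions': array([ 1.20537615e+00,  3.00469430e-01,  1.52161642e+00,  2.02430399e-05,
        1.32072027e+00, -6.65922200e-02]), 'joint_velocities': array([ 3.76394362e-04, -1.03795194e-03, -3.80898764e-04, -8.37198378e-05,
       -5.93408716e-04,  1.06095780e-03]), 'tau': array([ 1.15148305e-04, -5.43505239e+01, -3.61796701e+01,  2.23496136e-05,
        3.90274945e-03, -2.46887805e-05]), 'tcp_pos': array([0.16183402, 0.52541603, 0.25270727]), 'tool_rot': array([ 0.23362352,  1.55832047, -0.23548447]), 'contact_force': array([0.33256084, 0.06439953, 0.00932086]), 'wrist_torque': array([0.01205061, 0.0422822 , 0.01053387]), 'opening': 0.08535855571947627}
scene [[-0.2575119   0.96610843  0.01794766  0.13862278]
 [ 0.65091951  0.18716722 -0.73571205 -0.26562442]
 [-0.71413683 -0.17777213 -0.67705661  1.90790919]
 [ 0.          0.          0.          1.        ]] 515.8134870615359 280.39480552031574 205.93636608484343 [0.02628572 0.         0.         0.         0.        ] None
top [[-0.00541961 -0.99991979 -0.01144753  0.00122207]
 [-0.98433362  0.00735192 -0.17616266  0.51923418]
 [ 0.17623269  0.01031346 -0.9842945   1.07991237]
 [ 0.          0.          0.          1.        ]] 383.2687271545773 278.35396806968276 208.22219380150491 [-0.09729331  0.          0.          0.          0.        ] None
wrist None 361.46386637114324 276.61977883323254 211.7580800391557 [-0.07959002  0.          0.          0.          0.        ] [[ 6.37750933e-06 -2.80929159e-01  9.59728507e-01 -1.21185815e-01]
 [ 9.99999821e-01  5.75198390e-04  1.61725416e-04 -9.59667686e-05]
 [-5.97467677e-04  9.59728335e-01  2.80929113e-01 -7.12726545e-02]
 [ 0.00000000e+00  0.00000000e+00  0.00000000e+00  1.00000000e+00]]
```

View pics/scene0.png

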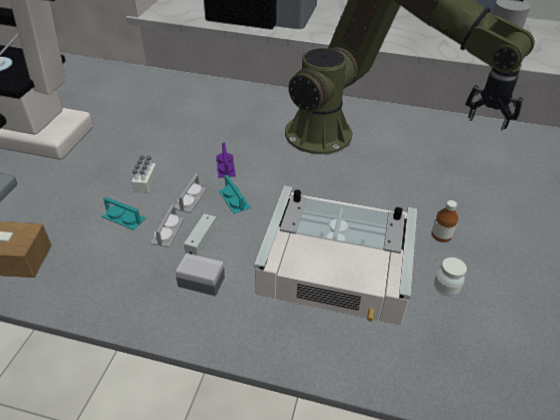

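View pics/top0.png

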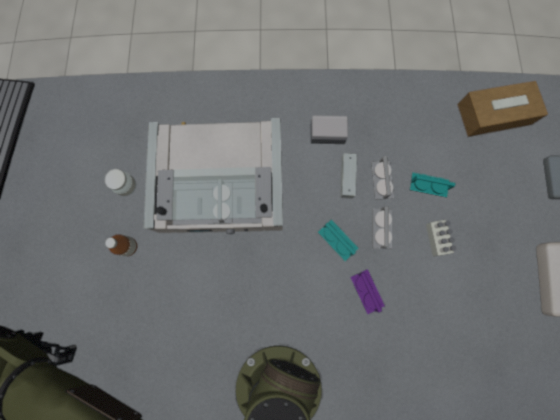

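View pics/wrist0.png

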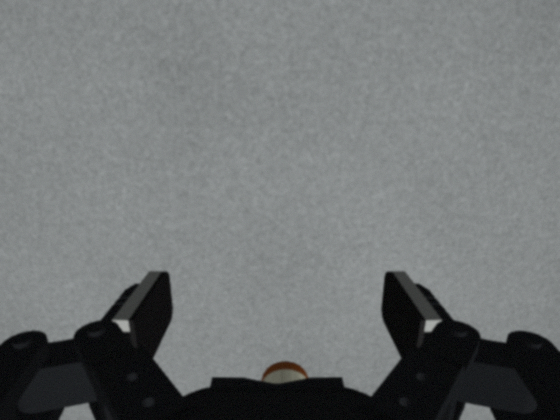

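```bash
python3 - <<'E'
from h import *
c=load('top0'); i=c['img'][:,:,::-1]
cv2.imwrite('pics/t_a.png', cv2.resize(i[105:245,135:295],None,fx=5,fy=4.3*5/4.3,interpolation=cv2.INTER_CUBIC)[:600*2][:700])
a=i[110:320,300:460]; cv2.imwrite('pics/t_b.png', cv2.resize(a,None,fx=2.85,fy=2.85,interpolation=cv2.INTER_CUBIC))
c=load('scene0'); i=c['img'][:,:,::-1]
cv2.imwrite('pics/s_a.png', cv2.resize(i[140:325,95:440],None,fx=2.3,fy=2.3,interpolation=cv2.INTER_CUBIC))
E
```

```text
(no output)
```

View pics/t_a.png

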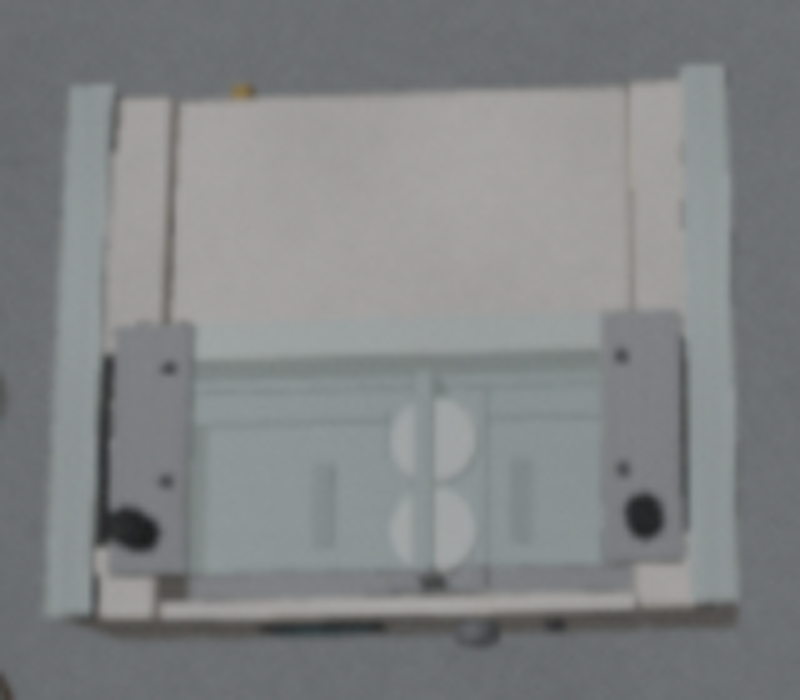

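View pics/t_b.png

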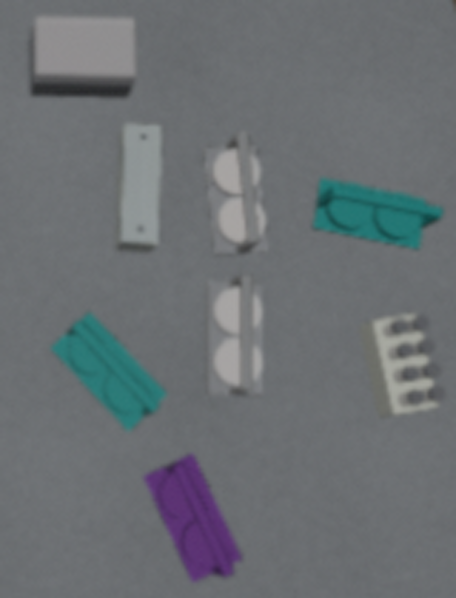

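View pics/s_a.png

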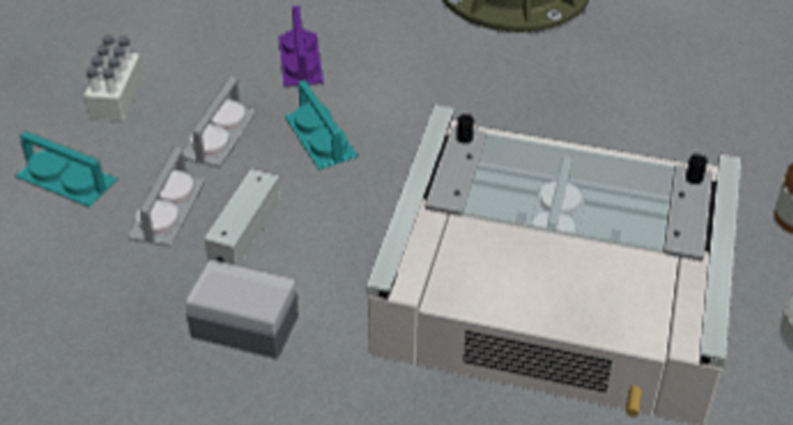

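```bash
python3 - <<'E'
from h import *
c=load('top0')
f=lambda p:[(x/5+135-0.4,y/5+105-0.4) for x,y in p]
P=onplane(c,f([(45,617),(70,86),(738,602),(725,65)]),0.124); print('tracks FL RL FR RR\n',P.round(4))
for a,b in [(0,1),(2,3),(0,2),(1,3)]: d=P[b]-P[a]; print(np.linalg.norm(d),np.degrees(np.arctan2(d[1],d[0])))
print(P.mean(0))
g=lambda p:[(x/2.85+300-.3,y/2.85+110-.3) for x,y in p]
B=onplane(c,g([(124,125),(161,125),(119,243),(158,245)]),0.045); print('block\n',B.round(4),B.mean(0))
# handles top z=.058 ends: 
for n,q in {'b1':[(242,132),(251,249)],'b2':[(245,277),(247,395)]}.items():
    H=onplane(c,g(q),0.058);print(n,H.round(4),H.mean(0),np.linalg.norm(H[0]-H[1]),np.degrees(np.arctan2(*(H[0]-H[1])[[1,0]])))
for n,q in {'b1':[(208,150),(256,144),(216,253),(267,250)],'b2':[(210,282),(262,282),(210,393),(263,394)]}.items():
    H=onplane(c,g(q),0.004);print(n,H.round(4),H.mean(0))
H=onplane(c,f([(126,525),(644,512)]),0.150);print('knobs',H)
H=onplane(c,f([(135,529),(645,517)]),0.133);print('knobs mid',H)
i=c['img'];
s=load('scene0')
h=lambda p:[(x/2.3+95-.3,y/2.3+140-.3) for x,y in p]
print('scene knobs top',onplane(s,h([(466,120),(698,161)]),0.150))
H=onplane(c,f([(425,372),(432,582)]),0.098);print('a handle',H,H.mean(0))
E
```

```text
tracks FL RL FR RR
 [[ 0.4528  0.3682  0.124 ]
 [ 0.7635  0.3731  0.124 ]
 [ 0.459  -0.0131  0.124 ]
 [ 0.7693 -0.0079  0.124 ]]
0.3107465581309455 0.9025347912810178
0.310367681255025 0.9542200488478159
0.3813776451282803 -89.06142462232259
0.3810976192713292 -89.118379032285
[0.61114424 0.18006859 0.124     ]
block
 [[ 0.686  -0.1993  0.045 ]
 [ 0.6859 -0.2388  0.045 ]
 [ 0.5579 -0.1892  0.045 ]
 [ 0.5555 -0.2299  0.045 ]] [ 0.62134642 -0.21430764  0.045     ]
b1 [[ 0.6737 -0.3217  0.058 ]
 [ 0.548  -0.3237  0.058 ]] [ 0.61084937 -0.32268416  0.058     ] 0.12577886589704051 0.8954117350761792
b2 [[ 0.5187 -0.3158  0.058 ]
 [ 0.398  -0.3115  0.058 ]] [ 0.45834684 -0.31363968  0.058     ] 0.12079046367086883 -2.0205113745360612
b1 [[ 0.6705 -0.2978  0.004 ]
 [ 0.6773 -0.3516  0.004 ]
 [ 0.555  -0.3005  0.004 ]
 [ 0.5579 -0.3564  0.004 ]] [ 0.61518437 -0.32658122  0.004     ]
b2 [[ 0.5233 -0.2923  0.004 ]
 [ 0.5229 -0.3489  0.004 ]
 [ 0.4044 -0.2868  0.004 ]
 [ 0.4026 -0.3434  0.004 ]] [ 0.4632828  -0.31784046  0.004     ]
knobs [[0.49924299 0.31645484 0.15      ]
 [0.50423664 0.0366372  0.15      ]]
knobs mid [[0.50000091 0.3168876  0.133     ]
 [0.50458317 0.03694333 0.133     ]]
scene knobs top [[0.5065946  0.03755953 0.15      ]
 [0.50231552 0.31604393 0.15      ]]
a handle [[0.59587267 0.16448309 0.098     ]
 [0.47485634 0.15784211 0.098     ]] [0.5353645 0.1611626 0.098    ]
```

```bash
cat >> h.py <<'E'
from scipy.spatial.transform import Rotation as Ro
def st():
    s=robot.observe(); R=Ro.from_rotvec(s['tool_rot']).as_matrix()
    print('t',round(s['time'],2),'tcp',s['tcp_pos'].round(4),'x',R[:,0].round(3),'yawY',np.degrees(np.arctan2(R[1,1],R[0,1])).round(2),'F',s['contact_force'].round(1),'open',round(s['opening'],4),'q',s['joint_positions'].round(2)); return s,R
def wristT(c,s):
    T=np.eye(4);T[:3,:3]=Ro.from_rotvec(s['tool_rot']).as_matrix();T[:3,3]=s['tcp_pos'];return T@np.array(c['hand_eye'])
E
python3 -c "
from h import *
s,R=st();print(R.round(3))"
```

```text
t 0.15 tcp [0.1618 0.5255 0.2528] x [-0.    -0.001 -1.   ] yawY 72.88 F [-0.8  0.2 -0.6] open 0.0854 q [ 1.21  0.3   1.52  0.    1.32 -0.07]
[[-0.     0.294  0.956]
 [-0.001  0.956 -0.294]
 [-1.    -0.001 -0.   ]]
```

jog_arm(commands=[[[0.05, -0.035, 0, 0, 0, 9, 0], [0.1, -0.07, 0, 0, 0, 18, 0], [0.15, -0.105, 0, 0, 0, 18, 0], [0.2, -0.14, 0, 0, 0, 18, 0], [0.25, -0.175, 0, 0, 0, 18, 0], [0.29, -0.2095, 0, 0, 0, 18, 0], [0.29, -0.2095, 0, 0, 0, 18, 0]]])

```text
time: 1.02
tcp_pos: [0.4539, 0.3138, 0.2528]
tool_rot: [-0.009, 1.571, 0.008]
contact_force: [-0.6, -0.1, -0.7]
opening: -0.0001
```

```bash
python3 -c "
from h import *
s,R=st();c=save('wrist','w1')"
```

```text
t 1.02 tcp [0.4539 0.3138 0.2528] x [-0.001 -0.001 -1.   ] yawY 90.64 F [-0.6 -0.1 -0.7] open -0.0001 q [ 0.54  0.3   1.52 -0.    1.32 -1.04]
```

View pics/w1.png

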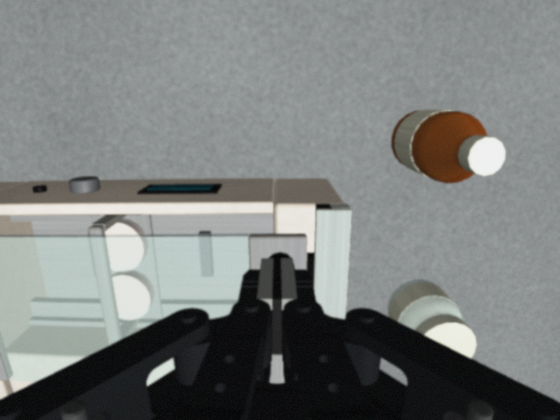

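jog_arm(commands=[[[0, 0.003, -0.05, 0, 0, 0, 0], [0, 0.003, -0.1, 0, 0, 0, 0], [0, 0.003, -0.106, 0, 0, 0, 0], [0.015, 0.003, -0.106, 0, 0, 0, 0], [0.02, 0.003, -0.106, 0, 0, 0, 0], [0.025, 0.003, -0.106, 0, 0, 0, 0], [0.03, 0.003, -0.106, 0, 0, 0, 0], [0.034, 0.003, -0.106, 0, 0, 0, 0], [0.034, 0.003, -0.106, 0, 0, 0, 0]]])

```text
time: 2.2
tcp_pos: [0.4862, 0.3192, 0.1478]
tool_rot: [-0.012, 1.57, 0.012]
contact_force: [0.5, 0.0, 0.7]
opening: -0.0001
```

```bash
python3 -c "
from h import *
s,R=st();c=save('top','t1');d=load('top0')
cv2.imwrite('pics/t1c.png', cv2.resize(np.vstack([d['img'][170:250,135:295],c['img'][170:250,135:295]])[:,:,::-1],None,fx=3.7,fy=3.7,interpolation=cv2.INTER_CUBIC))"
```

```text
t 2.2 tcp [0.4862 0.3192 0.1478] x [ 0.001  0.    -1.   ] yawY 90.88 F [0.5 0.  0.7] open -0.0001 q [ 0.52  0.47  1.54  0.    1.13 -1.07]
```

View pics/t1c.png

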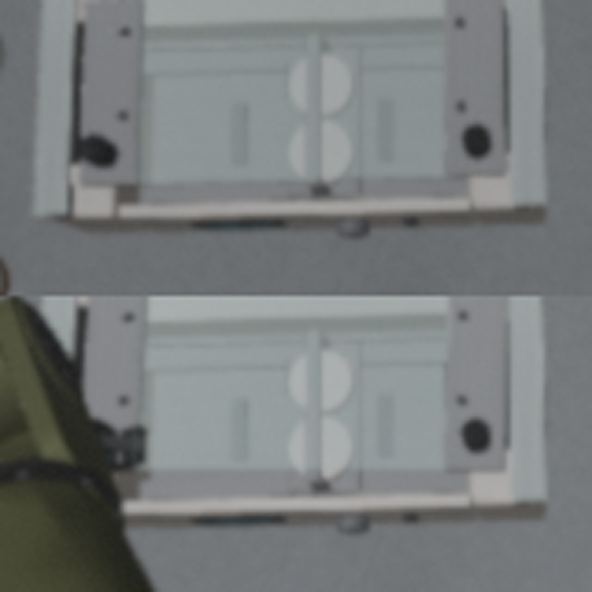

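jog_arm(commands=[[[-0.02, 0, 0.035, 0, 0, 0, 0], [-0.02, -0.056, 0.035, 0, 0, 0, 0], [-0.02, -0.112, 0.035, 0, 0, 0, 0], [-0.02, -0.168, 0.035, 0, 0, 0, 0], [-0.02, -0.224, 0.035, 0, 0, 0, 0], [-0.02, -0.28, 0.035, 0, 0, 0, 0], [-0.02, -0.28, 0, 0, 0, 0, 0], [-0.004, -0.28, 0, 0, 0, 0, 0], [0.006, -0.28, 0, 0, 0, 0, 0], [0.014, -0.28, 0, 0, 0, 0, 0]]])

```text
time: 3.5
tcp_pos: [0.5001, 0.0391, 0.1473]
tool_rot: [-0.012, 1.571, 0.012]
contact_force: [-2.5, -0.5, -2.5]
opening: 0.0001
```

```bash
python3 -c "
from h import *
s,R=st();c=save('top','t2');d=load('top0')
cv2.imwrite('pics/t2c.png', cv2.resize(np.vstack([d['img'][170:250,135:295],c['img'][170:250,135:295]])[:,:,::-1],None,fx=3.7,fy=3.7,interpolation=cv2.INTER_CUBIC))"
```

```text
t 3.5 tcp [0.5001 0.0391 0.1473] x [-0. -0. -1.] yawY 90.89 F [-2.5 -0.5 -2.5] open 0.0001 q [ 0.01  0.31  1.77 -0.    1.06 -1.58]
```

View pics/t2c.png

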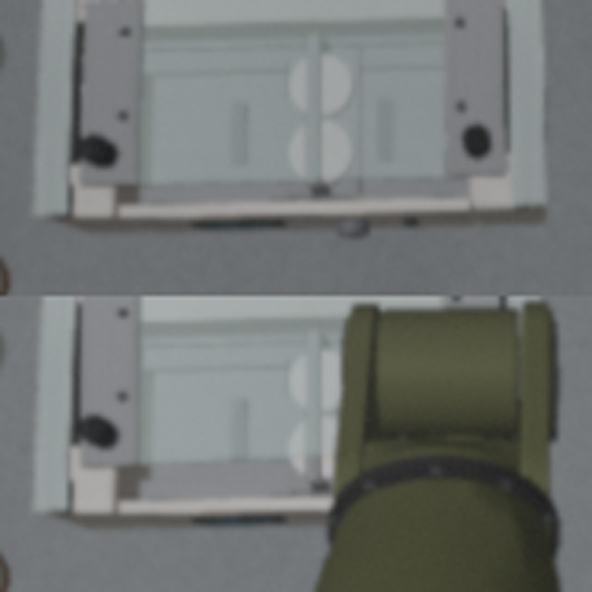

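jog_arm(commands=[[[-0.03, 0, 0.035, 0, 0, 0, 0], [-0.03, 0.056, 0.035, 0, 0, 0, 0], [-0.03, 0.112, 0.035, 0, 0, 0, 0], [-0.03, 0.168, 0.035, 0, 0, 0, 0], [-0.03, 0.224, 0.035, 0, 0, 0, 0], [-0.03, 0.28, 0.035, 0, 0, 0, 0], [-0.03, 0.28, 0, 0, 0, 0, 0], [-0.016, 0.28, 0, 0, 0, 0, 0], [-0.004, 0.28, 0, 0, 0, 0, 0], [0.007, 0.28, 0, 0, 0, 0, 0]]])

```text
time: 4.8
tcp_pos: [0.5082, 0.3189, 0.1486]
tool_rot: [-0.01, 1.57, 0.012]
contact_force: [-6.4, 3.6, 1.3]
opening: -0.0
```

```bash
python3 -c "
from h import *
s,R=st();c=save('top','t3');d=load('top0')
cv2.imwrite('pics/t3c.png', cv2.resize(np.vstack([d['img'][170:250,135:295],c['img'][170:250,135:295]])[:,:,::-1],None,fx=3.7,fy=3.7,interpolation=cv2.INTER_CUBIC))"
```

```text
t 4.8 tcp [0.5082 0.3189 0.1486] x [ 0.001  0.001 -1.   ] yawY 90.82 F [-6.4  3.6  1.3] open -0.0 q [ 0.5   0.51  1.48  0.    1.15 -1.09]
```

View pics/t3c.png

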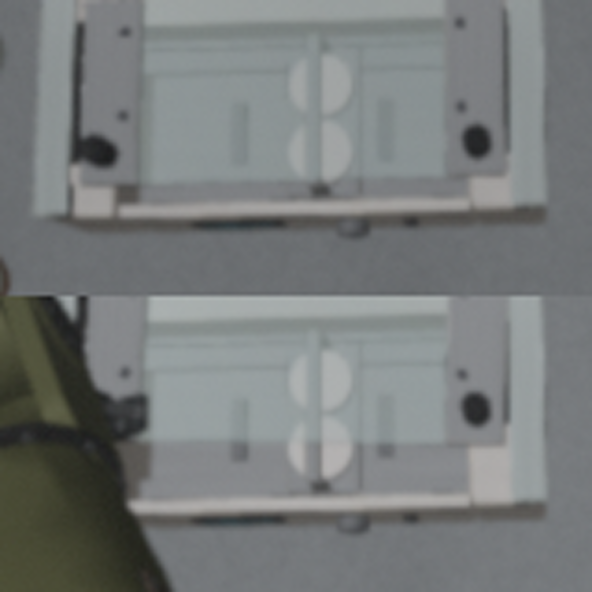

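jog_arm(commands=[[[-0.02, 0, 0.035, 0, 0, 0, 0], [-0.02, -0.056, 0.035, 0, 0, 0, 0], [-0.02, -0.112, 0.035, 0, 0, 0, 0], [-0.02, -0.168, 0.035, 0, 0, 0, 0], [-0.02, -0.224, 0.035, 0, 0, 0, 0], [-0.02, -0.28, 0.035, 0, 0, 0, 0], [-0.02, -0.28, 0, 0, 0, 0, 0], [-0.006, -0.28, 0, 0, 0, 0, 0], [0.004, -0.28, 0, 0, 0, 0, 0], [0.014, -0.28, 0, 0, 0, 0, 0]]])

```text
time: 6.1
tcp_pos: [0.5215, 0.0389, 0.1477]
tool_rot: [-0.012, 1.571, 0.012]
contact_force: [-4.0, -0.2, -0.2]
opening: -0.0002
```

jog_arm(commands=[[[-0.03, 0, 0.035, 0, 0, 0, 0], [-0.03, 0.056, 0.035, 0, 0, 0, 0], [-0.03, 0.112, 0.035, 0, 0, 0, 0], [-0.03, 0.168, 0.035, 0, 0, 0, 0], [-0.03, 0.224, 0.035, 0, 0, 0, 0], [-0.03, 0.28, 0.035, 0, 0, 0, 0], [-0.03, 0.28, 0, 0, 0, 0, 0], [-0.016, 0.28, 0, 0, 0, 0, 0], [-0.004, 0.28, 0, 0, 0, 0, 0], [0.007, 0.28, 0, 0, 0, 0, 0]]])

```text
time: 7.35
tcp_pos: [0.5293, 0.3189, 0.1487]
tool_rot: [-0.01, 1.57, 0.012]
contact_force: [-6.0, 2.7, 3.5]
opening: -0.0002
```

```bash
python3 -c "
from h import *
s,R=st();c=save('top','t4');d=load('top0')
cv2.imwrite('pics/t4c.png', cv2.resize(np.vstack([d['img'][150:250,135:295],c['img'][150:250,135:295]])[:,:,::-1],None,fx=3,fy=3,interpolation=cv2.INTER_CUBIC))"
```

```text
t 7.35 tcp [0.5293 0.3189 0.1487] x [ 0.001  0.001 -1.   ] yawY 90.82 F [-6.   2.7  3.5] open -0.0002 q [ 0.48  0.55  1.43  0.    1.17 -1.1 ]
```

View pics/t4c.png

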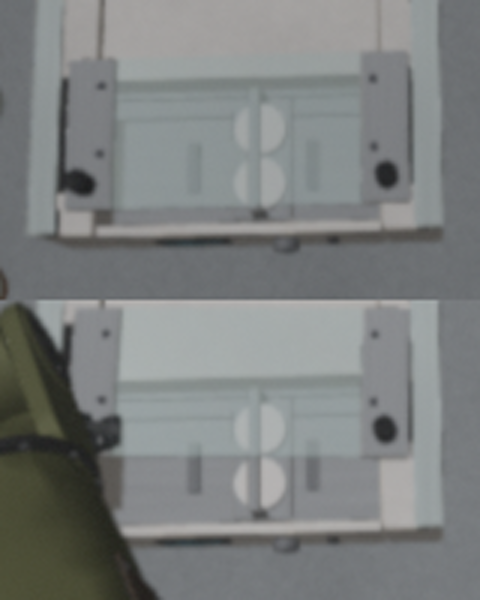

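jog_arm(commands=[[[-0.02, 0, 0.035, 0, 0, 0, 0], [-0.02, -0.056, 0.035, 0, 0, 0, 0], [-0.02, -0.112, 0.035, 0, 0, 0, 0], [-0.02, -0.168, 0.035, 0, 0, 0, 0], [-0.02, -0.224, 0.035, 0, 0, 0, 0], [-0.02, -0.28, 0.035, 0, 0, 0, 0], [-0.02, -0.28, 0, 0, 0, 0, 0], [-0.006, -0.28, 0, 0, 0, 0, 0], [0.005, -0.28, 0, 0, 0, 0, 0], [0.016, -0.28, 0, 0, 0, 0, 0]]])

```text
time: 8.65
tcp_pos: [0.5446, 0.0389, 0.1478]
tool_rot: [-0.012, 1.57, 0.012]
contact_force: [-4.0, -1.4, 0.8]
opening: -0.0002
```

jog_arm(commands=[[[-0.03, 0, 0.035, 0, 0, 0, 0], [-0.03, 0.056, 0.035, 0, 0, 0, 0], [-0.03, 0.112, 0.035, 0, 0, 0, 0], [-0.03, 0.168, 0.035, 0, 0, 0, 0], [-0.03, 0.224, 0.035, 0, 0, 0, 0], [-0.03, 0.28, 0.035, 0, 0, 0, 0], [-0.03, 0.28, 0, 0, 0, 0, 0], [-0.016, 0.28, 0, 0, 0, 0, 0], [-0.004, 0.28, 0, 0, 0, 0, 0], [0.007, 0.28, 0, 0, 0, 0, 0]]])

```text
time: 9.9
tcp_pos: [0.5516, 0.3193, 0.1477]
tool_rot: [-0.012, 1.57, 0.012]
contact_force: [-2.8, 1.2, -1.2]
opening: -0.0002
```

jog_arm(commands=[[[-0.02, 0, 0.035, 0, 0, 0, 0], [-0.02, -0.056, 0.035, 0, 0, 0, 0], [-0.02, -0.112, 0.035, 0, 0, 0, 0], [-0.02, -0.168, 0.035, 0, 0, 0, 0], [-0.02, -0.224, 0.035, 0, 0, 0, 0], [-0.02, -0.28, 0.035, 0, 0, 0, 0], [-0.02, -0.28, 0, 0, 0, 0, 0], [-0.006, -0.28, 0, 0, 0, 0, 0], [0.005, -0.28, 0, 0, 0, 0, 0], [0.016, -0.28, 0, 0, 0, 0, 0]]])

```text
time: 11.15
tcp_pos: [0.5676, 0.039, 0.1476]
tool_rot: [-0.012, 1.571, 0.012]
contact_force: [-3.2, -0.4, -0.4]
opening: -0.0001
```

jog_arm(commands=[[[-0.03, 0, 0.035, 0, 0, 0, 0], [-0.03, 0.056, 0.035, 0, 0, 0, 0], [-0.03, 0.112, 0.035, 0, 0, 0, 0], [-0.03, 0.168, 0.035, 0, 0, 0, 0], [-0.03, 0.224, 0.035, 0, 0, 0, 0], [-0.03, 0.28, 0.035, 0, 0, 0, 0], [-0.03, 0.28, 0, 0, 0, 0, 0], [-0.016, 0.28, 0, 0, 0, 0, 0], [-0.004, 0.28, 0, 0, 0, 0, 0], [0.007, 0.28, 0, 0, 0, 0, 0]]])

```text
time: 12.4
tcp_pos: [0.5747, 0.3193, 0.1477]
tool_rot: [-0.012, 1.57, 0.012]
contact_force: [-2.7, 1.3, -1.8]
opening: 0.0001
```

```bash
python3 -c "
from h import *
s,R=st();c=save('top','t5');d=load('top0')
cv2.imwrite('pics/t5c.png', cv2.resize(np.vstack([d['img'][150:250,135:295],c['img'][130:230,135:295]])[:,:,::-1],None,fx=3,fy=3,interpolation=cv2.INTER_CUBIC))"
```

```text
t 12.4 tcp [0.5747 0.3193 0.1477] x [ 0.     0.001 -1.   ] yawY 90.88 F [-2.7  1.3 -1.8] open 0.0001 q [ 0.45  0.63  1.29  0.    1.22 -1.13]
```

View pics/t5c.png

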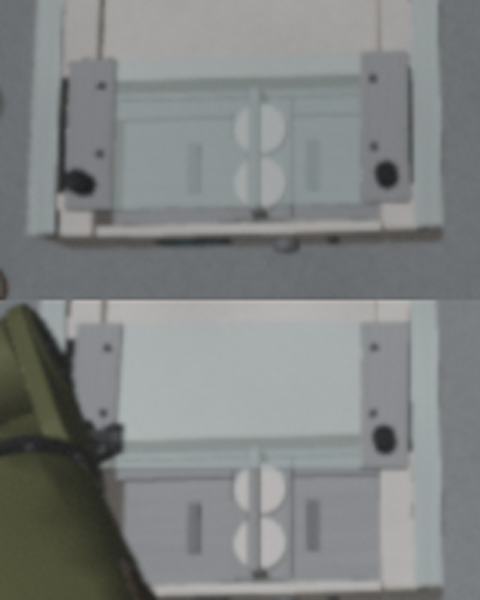

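jog_arm(commands=[[[-0.02, 0, 0.035, 0, 0, 0, 0], [-0.02, -0.056, 0.035, 0, 0, 0, 0], [-0.02, -0.112, 0.035, 0, 0, 0, 0], [-0.02, -0.168, 0.035, 0, 0, 0, 0], [-0.02, -0.224, 0.035, 0, 0, 0, 0], [-0.02, -0.28, 0.035, 0, 0, 0, 0], [-0.02, -0.28, 0, 0, 0, 0, 0], [-0.006, -0.28, 0, 0, 0, 0, 0], [0.005, -0.28, 0, 0, 0, 0, 0], [0.017, -0.28, 0, 0, 0, 0, 0]]])

```text
time: 13.7
tcp_pos: [0.5915, 0.039, 0.1476]
tool_rot: [-0.012, 1.571, 0.012]
contact_force: [-3.7, 0.3, -0.4]
opening: -0.0001
```

jog_arm(commands=[[[-0.03, 0, 0.035, 0, 0, 0, 0], [-0.03, 0.056, 0.035, 0, 0, 0, 0], [-0.03, 0.112, 0.035, 0, 0, 0, 0], [-0.03, 0.168, 0.035, 0, 0, 0, 0], [-0.03, 0.224, 0.035, 0, 0, 0, 0], [-0.03, 0.28, 0.035, 0, 0, 0, 0], [-0.03, 0.28, 0, 0, 0, 0, 0], [-0.016, 0.28, 0, 0, 0, 0, 0], [-0.004, 0.28, 0, 0, 0, 0, 0], [0.009, 0.28, 0, 0, 0, 0, 0]]])

```text
time: 14.95
tcp_pos: [0.6007, 0.3195, 0.1478]
tool_rot: [-0.012, 1.57, 0.013]
contact_force: [-2.8, 1.0, -1.3]
opening: 0.0002
```

jog_arm(commands=[[[-0.02, 0, 0.035, 0, 0, 0, 0], [-0.02, -0.056, 0.035, 0, 0, 0, 0], [-0.02, -0.112, 0.035, 0, 0, 0, 0], [-0.02, -0.168, 0.035, 0, 0, 0, 0], [-0.02, -0.224, 0.035, 0, 0, 0, 0], [-0.02, -0.28, 0.035, 0, 0, 0, 0], [-0.02, -0.28, 0, 0, 0, 0, 0], [-0.006, -0.28, 0, 0, 0, 0, 0], [0.002, -0.28, 0, 0, 0, 0, 0], [0.007, -0.28, 0, 0, 0, 0, 0]]])

```text
time: 16.2
tcp_pos: [0.6074, 0.039, 0.1478]
tool_rot: [-0.012, 1.57, 0.012]
contact_force: [-3.8, -2.3, 1.0]
opening: 0.0002
```

jog_arm(commands=[[[-0.03, 0, 0.035, 0, 0, 0, 0], [-0.03, 0.056, 0.035, 0, 0, 0, 0], [-0.03, 0.112, 0.035, 0, 0, 0, 0], [-0.03, 0.168, 0.035, 0, 0, 0, 0], [-0.03, 0.224, 0.035, 0, 0, 0, 0], [-0.03, 0.28, 0.035, 0, 0, 0, 0], [-0.03, 0.28, 0, 0, 0, 0, 0], [-0.014, 0.28, 0, 0, 0, 0, 0], [-0.006, 0.28, 0, 0, 0, 0, 0], [-0.005, 0.28, 0, 0, 0, 0, 0]]])

```text
time: 17.45
tcp_pos: [0.6025, 0.3192, 0.148]
tool_rot: [-0.011, 1.569, 0.012]
contact_force: [-0.7, 0.0, 0.6]
opening: -0.0001
```

```bash
python3 -c "
from h import *
s,R=st();c=save('top','t6');d=load('top0')
cv2.imwrite('pics/t6c.png', cv2.resize(np.vstack([d['img'][150:250,135:295],c['img'][130:230,135:295]])[:,:,::-1],None,fx=3,fy=3,interpolation=cv2.INTER_CUBIC))"
```

```text
t 17.45 tcp [0.6025 0.3192 0.148 ] x [ 0.001  0.001 -1.   ] yawY 90.86 F [-0.7  0.   0.6] open -0.0001 q [ 0.43  0.68  1.2   0.    1.25 -1.15]
```

View pics/t6c.png

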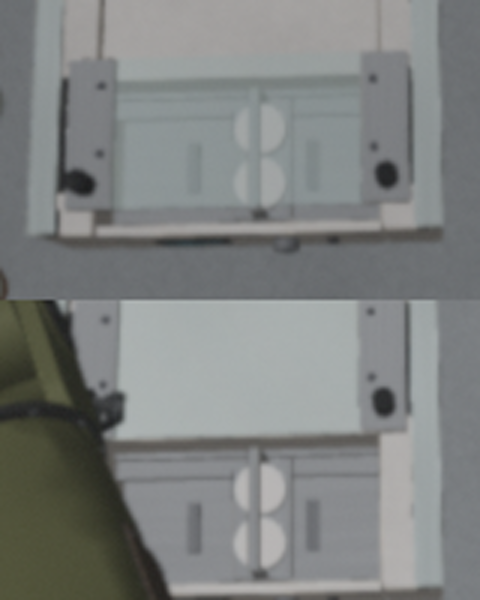

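jog_arm(commands=[[[0.003, 0, 0, 0, 0, 0, 0], [0.005, 0, 0, 0, 0, 0, 0], [0.005, 0, 0, 0, 0, 0, 0]]])

```text
time: 17.88
tcp_pos: [0.6034, 0.3194, 0.1478]
tool_rot: [-0.015, 1.58, 0.011]
contact_force: [-35.1, -7.2, 14.8]
opening: 0.0
```

jog_arm(commands=[[[-0.02, 0, 0.035, 0, 0, 0, 0], [-0.02, -0.056, 0.035, 0, 0, 0, 0], [-0.02, -0.112, 0.035, 0, 0, 0, 0], [-0.02, -0.168, 0.035, 0, 0, 0, 0], [-0.02, -0.224, 0.035, 0, 0, 0, 0], [-0.02, -0.28, 0.035, 0, 0, 0, 0], [-0.02, -0.28, 0, 0, 0, 0, 0], [-0.006, -0.28, 0, 0, 0, 0, 0], [-0.001, -0.28, 0, 0, 0, 0, 0], [0.002, -0.28, 0, 0, 0, 0, 0]]])

```text
time: 19.12
tcp_pos: [0.6079, 0.0392, 0.1477]
tool_rot: [-0.013, 1.574, 0.012]
contact_force: [-26.1, -2.8, 13.8]
opening: -0.0005
```

jog_arm(commands=[[[-0.02, 0, 0.0, 0, 0, 0, 0], [-0.03, 0, 0.05, 0, 0, 0, 0], [-0.06, 0.05, 0.07, 0, 0, 0, 60], [-0.075, 0.1, 0.08, 0, 0, 0, 60], [-0.075, 0.122, 0.08, 0, 0, 0, 60], [-0.075, 0.122, 0.08, 0, 0, 0, 60]]])

```text
time: 19.88
tcp_pos: [0.5335, 0.1625, 0.2279]
tool_rot: [-0.014, 1.57, 0.014]
contact_force: [0.6, 0.0, -0.4]
opening: 0.051
```

```bash
python3 -c "
from h import *
s,R=st();c=save('wrist','w2');d=save('scene','s2')
cv2.imwrite('pics/s2c.png', cv2.resize(d['img'][140:325,95:440,::-1],None,fx=2.3,fy=2.3,interpolation=cv2.INTER_CUBIC))"
```

```text
t 19.88 tcp [0.5335 0.1625 0.2279] x [ 0.001  0.    -1.   ] yawY 91.03 F [ 0.6  0.  -0.4] open 0.051 q [ 0.23  0.34  1.53  0.    1.27 -1.36]
```

View pics/w2.png

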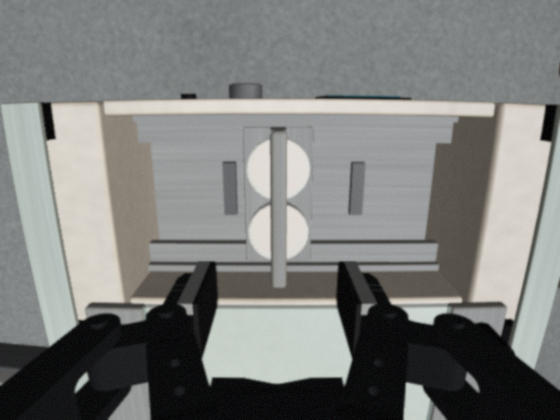

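View pics/s2c.png

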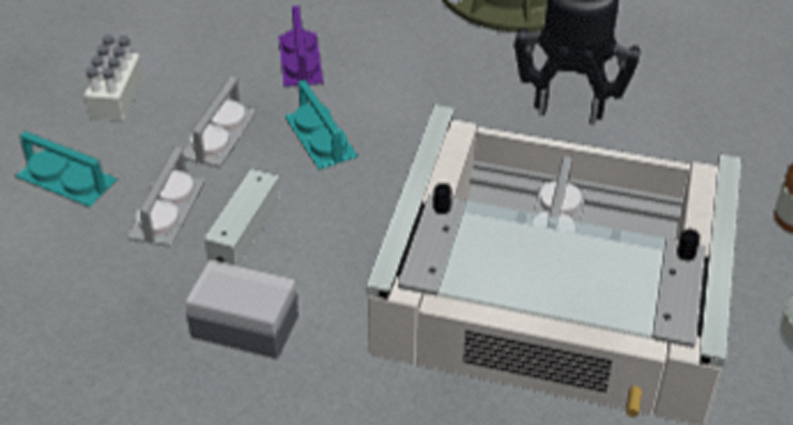

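```bash
python3 -c "
from h import *
s=robot.observe();c=load('wrist') if 0 else load('w2');T=wristT(c,s)
print('a ends',onplane(c,[(279,129),(279,287)],0.098,T).round(4))
print('well inner L/R top side z.106',onplane(c,[(105,112),(495,112)],0.1,T).round(4))
print('rails edges',onplane(c,[(152,241),(437,241)],0.048,T).round(4), 'rail span inner y expected .268')
"
```

```text
a ends [[0.4773 0.1613 0.098 ]
 [0.5965 0.1635 0.098 ]]
well inner L/R top side z.106 [[0.4667 0.043  0.1   ]
 [0.4615 0.3096 0.1   ]]
rails edges [[0.5797 0.0496 0.048 ]
 [0.5758 0.3062 0.048 ]] rail span inner y expected .268
```

jog_arm(commands=[[[0.003, 0, -0.05, 0, 0, 0, 60], [0.003, 0, -0.1, 0, 0, 0, 60], [0.003, 0, -0.125, 0, 0, 0, 60], [0.003, 0, -0.132, 0, 0, 0, 60], [0.003, 0, -0.132, 0, 0, 0, 0], [0.003, 0, -0.132, 0, 0, 0, 0], [0.003, 0, -0.132, 0, 0, 0, 0], [0.003, 0, -0.132, 0, 0, 0, 0]]], force=40)

```text
time: 20.98
tcp_pos: [0.5374, 0.1614, 0.0963]
tool_rot: [-0.012, 1.569, 0.013]
contact_force: [0.4, 3.1, 5.6]
opening: 0.0113
```

jog_arm(commands=[[[0, 0, 0.02, 0, 0, 0, 0], [0, 0, 0.06, 0, 0, 0, 0], [0, 0, 0.11, 0, 0, 0, 0], [0, 0, 0.16, 0, 0, 0, 0], [0, -0.05, 0.16, 0, 0, 0, 0], [0.01, -0.11, 0.16, 0, 0, 0, 0], [0.03, -0.165, 0.16, 0, 0, 0, 0], [0.05, -0.22, 0.16, 0, 0, -1, 0], [0.07, -0.275, 0.16, 0, 0, -3, 0], [0.084, -0.33, 0.16, 0, 0, -5, 0]]])

```text
time: 22.22
tcp_pos: [0.6211, -0.1708, 0.2547]
tool_rot: [0.058, 1.571, -0.057]
contact_force: [0.3, -0.1, -2.4]
opening: 0.0111
```

jog_arm(commands=[[[0, -0.045, 0, 0, 0, 0, 0], [0, -0.045, 0, 0, 0, 0, 0]]])

```text
time: 22.48
tcp_pos: [0.6201, -0.2169, 0.2541]
tool_rot: [0.06, 1.572, -0.059]
contact_force: [-0.6, -1.0, -1.7]
opening: 0.0113
```

```bash
python3 -c "
from h import *
s,R=st();c=save('wrist','w3');d=save('scene','s3')
cv2.imwrite('pics/s3c.png', cv2.resize(d['img'][140:325,95:440,::-1],None,fx=2.3,fy=2.3,interpolation=cv2.INTER_CUBIC))"
```

```text
t 22.48 tcp [ 0.6201 -0.2169  0.2541] x [-0.002  0.    -1.   ] yawY 85.67 F [-0.6 -1.  -1.7] open 0.0113 q [-0.39  0.55  1.18 -0.    1.42 -1.89]
```

View pics/w3.png

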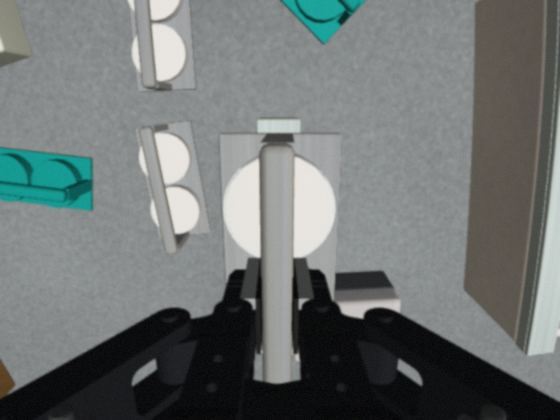

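View pics/s3c.png

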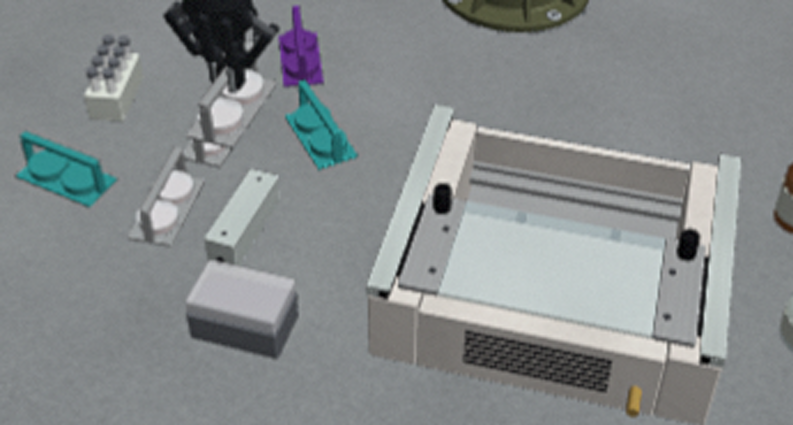

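```bash
python3 -c "
from h import *
s=robot.observe();c=load('w3');T=wristT(c,s)
i=c['img'];print([i[r,278].tolist() for r in range(108,140,3)])
P=onplane(c,[(257.5,119),(300.5,119),(257,131),(300.5,131)],0.045,T);print(P.round(4),P[:2].mean(0))
d=np.array([np.cos(np.radians(-4.2)),np.sin(np.radians(-4.2)),0]);print('block centre',P[:2].mean(0)+d*0.065)
# held carrier near-end corners z: underside
u=s['tcp_pos'][2]-0.003-0.053
Q=onplane(c,[(221,134),(340,134)],u+0.004,T);print('plate end',Q.round(4),Q.mean(0)+d*.06)
"
```

```text
[[142, 144, 146], [138, 142, 143], [142, 145, 146], [123, 128, 124], [186, 194, 189], [202, 212, 209], [200, 212, 208], [199, 211, 207], [158, 165, 161], [63, 63, 59], [65, 65, 63]]
[[ 0.5587 -0.2265  0.045 ]
 [ 0.5614 -0.1882  0.045 ]
 [ 0.5692 -0.2278  0.045 ]
 [ 0.572  -0.1888  0.045 ]] [ 0.56005115 -0.20734593  0.045     ]
block centre [ 0.62487659 -0.21210642  0.045     ]
plate end [[ 0.56   -0.2359  0.2027]
 [ 0.564  -0.1798  0.2027]] [ 0.62181663 -0.21225377  0.2026917 ]
```

```bash
python3 -c "
from h import *
s,R=st()"
```

```text
t 22.57 tcp [ 0.6206 -0.2139  0.2547] x [-0.001  0.001 -1.   ] yawY 85.85 F [ 0.1  0.9 -1.8] open 0.0111 q [-0.39  0.54  1.18  0.    1.42 -1.89]
```

jog_arm(commands=[[[0.002, 0, -0.05, 0, 0, 0, 0], [0.002, 0, -0.1, 0, 0, 0, 0], [0.002, 0, -0.14, 0, 0, 0, 0], [0.002, 0, -0.15, 0, 0, 0, 0], [0.002, 0, -0.155, 0, 0, 0, 0], [0.002, 0, -0.155, 0, 0, 0, 0]]])

```text
time: 23.32
tcp_pos: [0.6236, -0.2138, 0.102]
tool_rot: [0.055, 1.568, -0.057]
contact_force: [-0.1, -0.4, -2.7]
opening: 0.0109
```

jog_arm(commands=[[[0, 0, 0, 0, 0, 0, 60], [0, 0, 0, 0, 0, 0, 60], [0, 0, 0, 0, 0, 0, 60], [0, 0, 0.03, 0, 0, 0, 60], [0, 0, 0.08, 0, 0, 0, 60], [-0.06, 0, 0.13, 0, 0, 0, 60], [-0.12, 0, 0.15, 0, 0, 0, 60], [-0.12, 0, 0.15, 0, 0, 0, 60], [-0.12, 0, 0.15, 0, 0, 0, 60]]])

```text
time: 24.45
tcp_pos: [0.5029, -0.2141, 0.251]
tool_rot: [0.057, 1.569, -0.057]
contact_force: [0.7, -0.1, -0.0]
opening: 0.0514
```

```bash
python3 -c "
from h import *
c=save('wrist','w4');s,R=st();d=save('scene','s4');t=save('top','t8')
cv2.imwrite('pics/t8c.png', cv2.resize(t['img'][110:320,300:460,::-1],None,fx=2.85,fy=2.85,interpolation=cv2.INTER_CUBIC))
cv2.imwrite('pics/s4c.png', cv2.resize(d['img'][140:325,95:440,::-1],None,fx=2.3,fy=2.3,interpolation=cv2.INTER_CUBIC))"
```

```text
t 24.5 tcp [ 0.5034 -0.214   0.2502] x [ 0. -0. -1.] yawY 85.87 F [ 0.5 -0.3 -1.5] open 0.0512 q [-0.47  0.3   1.53  0.    1.31 -1.97]
```

View pics/w4.png

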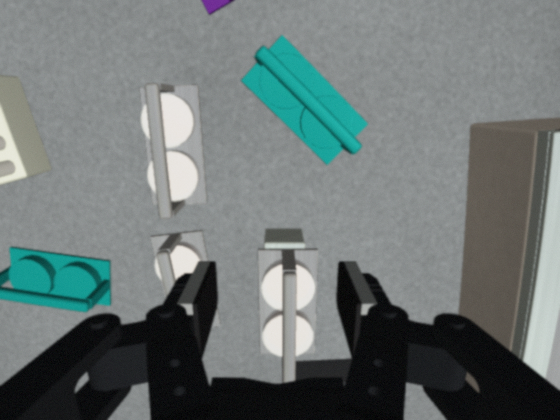

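View pics/s4c.png

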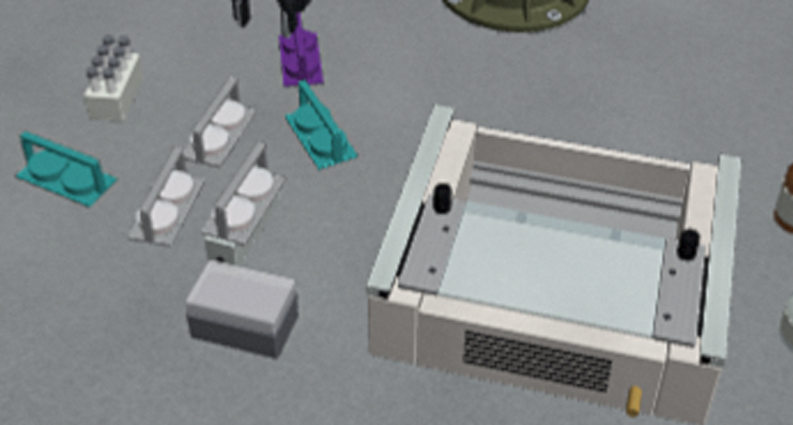

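View pics/t8c.png

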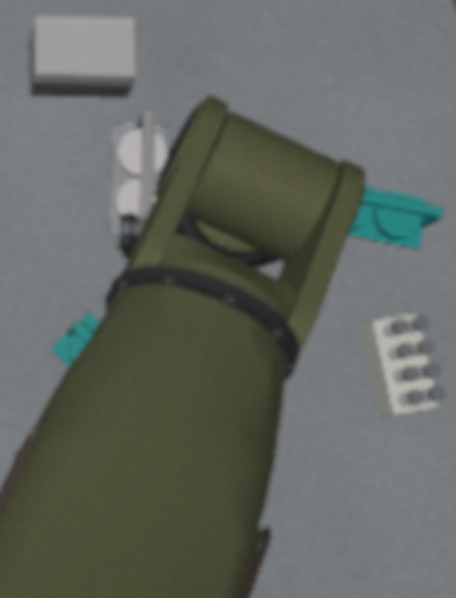

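```bash
python3 -c "
from h import *
s=robot.observe();c=load('w4');T=wristT(c,s)
P=onplane(c,[(154,86),(166,216)],0.058,T);print('b2 handle',P.round(4),P.mean(0),np.linalg.norm(P[1]-P[0]),np.degrees(np.arctan2(*(P[1]-P[0])[[1,0]])))
P=onplane(c,[(141,88),(197,85),(206,203)],0.003,T);print('plate',P.round(4))
P=onplane(c,[(258,249),(317,249)],0.049,T);print('a plate front',P.round(4),P.mean(0)+.06*np.array([.9973,-.0732,0]))
P=onplane(c,[(266,247),(305,247)],0.045,T);print('block ',P.round(4))
P=onplane(c,[(283,253),(297,253),(284,383),(297,383)],0.103,T);print('a handle ',P.round(4),P.mean(0))
"
```

```text
b2 handle [[ 0.4075 -0.3093  0.058 ]
 [ 0.5204 -0.3159  0.058 ]] [ 0.46397001 -0.31260405  0.058     ] 0.11306755021591658 -3.3828492703490185
plate [[ 0.4038 -0.3402  0.003 ]
 [ 0.4059 -0.2845  0.003 ]
 [ 0.5246 -0.2899  0.003 ]]
a plate front [[ 0.5619 -0.2358  0.049 ]
 [ 0.566  -0.1794  0.049 ]] [ 0.62376566 -0.21199055  0.049     ]
block  [[ 0.562  -0.2282  0.045 ]
 [ 0.5647 -0.1906  0.045 ]]
a handle  [[ 0.545  -0.2116  0.103 ]
 [ 0.5458 -0.2005  0.103 ]
 [ 0.6736 -0.2191  0.103 ]
 [ 0.6745 -0.2073  0.103 ]] [ 0.60974938 -0.20961801  0.103     ]
```

jog_arm(commands=[[[-0.02, -0.05, 0, 0, 0, 1.5, 60], [-0.039, -0.1005, 0, 0, 0, 1.5, 60], [-0.039, -0.1005, 0, 0, 0, 1.5, 60], [-0.039, -0.1005, -0.06, 0, 0, 1.5, 60], [-0.039, -0.1005, -0.12, 0, 0, 1.5, 60], [-0.039, -0.1005, -0.17, 0, 0, 1.5, 60], [-0.039, -0.1005, -0.193, 0, 0, 1.5, 60], [-0.039, -0.1005, -0.193, 0, 0, 1.5, 60]]])

```text
time: 25.6
tcp_pos: [0.4638, -0.313, 0.055]
tool_rot: [0.037, 1.574, -0.033]
contact_force: [0.5, 0.7, 0.8]
opening: 0.0515
```

```bash
python3 -c "
from h import *
c=save('wrist','w5');s,R=st()"
```

```text
t 25.65 tcp [ 0.4644 -0.3137  0.0567] x [-0.001  0.001 -1.   ] yawY 87.43 F [-0.4  0.8  0.6] open 0.0512 q [-0.66  0.56  1.65  0.    0.93 -2.19]
```

View pics/w5.png

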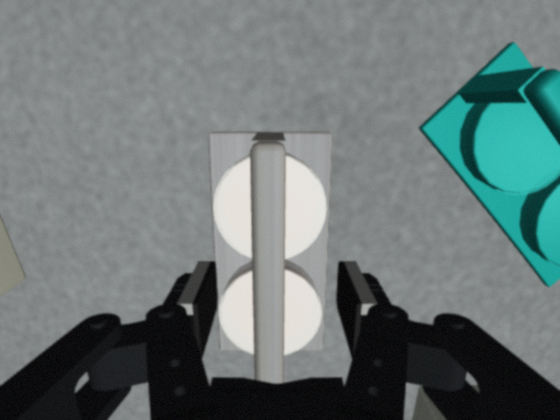

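jog_arm(commands=[[[0, -0.002, 0, 0, 0, 0, 0], [0, -0.002, 0, 0, 0, 0, 0], [0, -0.002, 0, 0, 0, 0, 0], [0, -0.002, 0, 0, 0, 0, 0], [0, -0.002, 0.03, 0, 0, 0, 0], [0, -0.002, 0.09, 0, 0, 0, 0], [0, -0.002, 0.15, 0, 0, 0, 0], [0, -0.002, 0.2, 0, 0, 0, 0], [0, -0.002, 0.2, 0, 0, 0, 0]]])

```text
time: 26.78
tcp_pos: [0.4646, -0.317, 0.2613]
tool_rot: [0.033, 1.565, -0.039]
contact_force: [-0.6, 0.0, -3.0]
opening: 0.0109
```

```bash
python3 -c "
from h import *
c=save('wrist','w6');s,R=st()"
```

```text
t 26.82 tcp [ 0.464  -0.3165  0.2584] x [ 0.002 -0.002 -1.   ] yawY 87.37 F [ 0.5 -0.5 -3.3] open 0.0112 q [-0.66  0.32  1.48 -0.    1.34 -2.19]
```

View pics/w6.png

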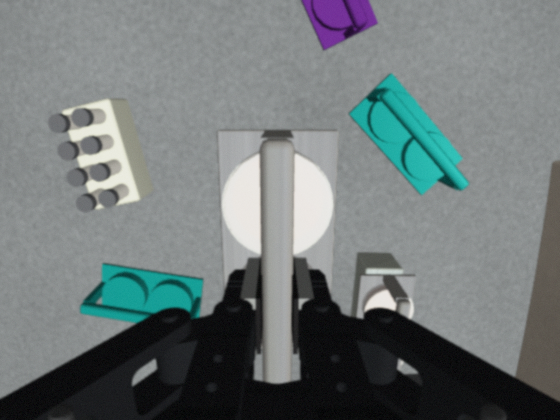

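jog_arm(commands=[[[0.007, 0.05, 0, 0, 0, 0.5, 0], [0.015, 0.105, 0, 0, 0, 1, 0], [0.022, 0.16, 0, 0, 0, 2, 0], [0.03, 0.22, 0, 0, 0, 3, 0], [0.037, 0.28, 0, 0, 0, 3.5, 0], [0.044, 0.34, 0, 0, 0, 3.5, 0], [0.051, 0.4, 0, 0, 0, 3.5, 0], [0.06, 0.46, 0, 0, 0, 3.5, 0], [0.067, 0.515, 0, 0, 0, 3.5, 0], [0.073, 0.56, 0, 0, 0, 3.5, 0]]])

```text
time: 28.08
tcp_pos: [0.5363, 0.2456, 0.255]
tool_rot: [-0.014, 1.574, 0.012]
contact_force: [0.6, -0.2, -3.1]
opening: 0.0113
```

jog_arm(commands=[[[0, 0, -0.03, 0, 0, 0, 0], [0, 0, -0.05, 0, 0, 0, 0], [0, 0, -0.05, 0, 0, 0, 0], [0, 0, -0.05, 0, 0, 0, 0]]])

```text
time: 28.58
tcp_pos: [0.537, 0.2435, 0.2074]
tool_rot: [-0.012, 1.571, 0.012]
contact_force: [-0.3, -0.6, -2.3]
opening: 0.0111
```

```bash
python3 -c "
from h import *
c=save('wrist','w7');s,R=st()"
```

```text
t 28.62 tcp [0.5371 0.2436 0.2078] x [ 0.001  0.    -1.   ] yawY 90.87 F [-0.2  0.4 -1.5] open 0.011 q [ 0.36  0.43  1.46 -0.    1.26 -1.22]
```

View pics/w7.png

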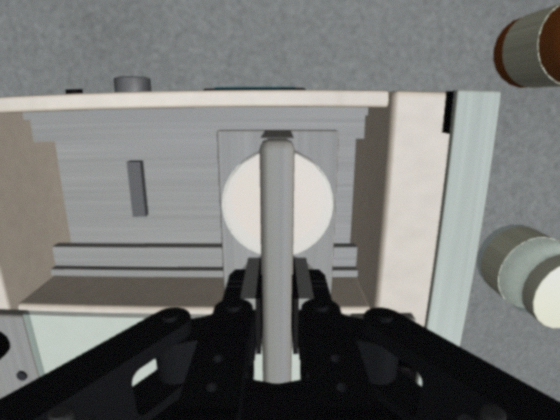

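jog_arm(commands=[[[0, 0, -0.04, 0, 0, 0, 0], [0, 0, -0.08, 0, 0, 0, 0], [0, 0, -0.095, 0, 0, 0, 0], [0, 0, -0.105, 0, 0, 0, 0], [0, 0, -0.11, 0, 0, 0, 0], [0, 0, -0.11, 0, 0, 0, 0]]])

```text
time: 29.38
tcp_pos: [0.5374, 0.2439, 0.0984]
tool_rot: [-0.012, 1.569, 0.013]
contact_force: [-0.2, -0.1, -1.8]
opening: 0.0109
```

jog_arm(commands=[[[0, 0, -0.001, 0, 0, 0, 0], [0, 0, -0.001, 0, 0, 0, 40], [0, 0, -0.001, 0, 0, 0, 40], [0, 0, -0.001, 0, 0, 0, 40], [0, 0, 0.03, 0, 0, 0, 40], [0, 0, 0.08, 0, 0, 0, 40], [0, 0, 0.13, 0, 0, 0, 40], [0, -0.05, 0.15, 0, 0, 0, 60], [0, -0.05, 0.15, 0, 0, 0, 60], [0, -0.05, 0.15, 0, 0, 0, 60]]])

```text
time: 30.62
tcp_pos: [0.5368, 0.1937, 0.2469]
tool_rot: [-0.012, 1.571, 0.012]
contact_force: [-0.5, 0.6, -0.0]
opening: 0.0509
```

```bash
python3 -c "
from h import *
c=save('wrist','w8');s,R=st();T=wristT(c,s);t=save('scene','s8')
cv2.imwrite('pics/s8c.png', cv2.resize(t['img'][140:325,95:440,::-1],None,fx=2.3,fy=2.3,interpolation=cv2.INTER_CUBIC))"
```

```text
t 30.68 tcp [0.5367 0.194  0.2466] x [-0.001 -0.    -1.   ] yawY 90.89 F [ 1.1 -0.   0.2] open 0.0513 q [ 0.28  0.35  1.47  0.    1.32 -1.3 ]
```

View pics/w8.png

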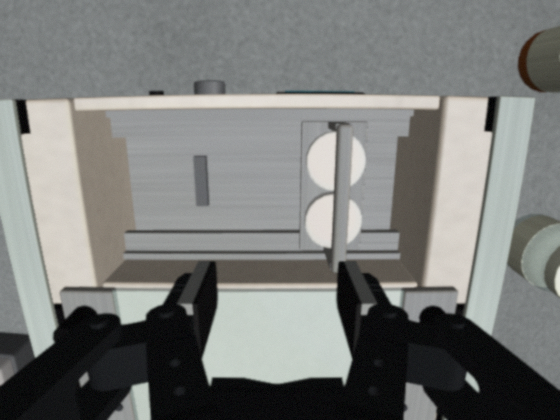

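View pics/s8c.png

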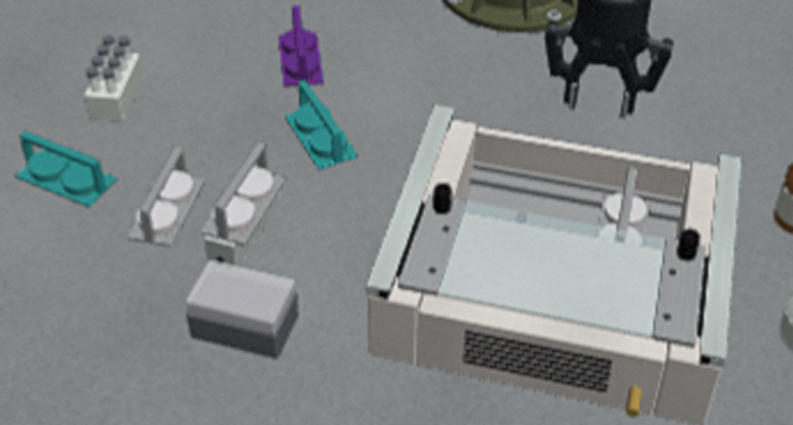

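```bash
python3 -c "
from h import *
s=robot.observe();c=load('w8');T=wristT(c,s)
P=onplane(c,[(336,124),(351,124),(333,270),(347,270)],0.098,T);print('handle',P.round(4),P.mean(0))
P=onplane(c,[(301.5,121),(366.5,121),(300,249)],0.044,T);print('plate',P.round(4))
cv2.imwrite('pics/w8c.png', cv2.resize(c['img'][90:290,100:420,::-1],None,fx=2.5,fy=2.5,interpolation=cv2.INTER_CUBIC))
c=load('w2');cv2.imwrite('pics/w2c.png', cv2.resize(c['img'][90:290,100:420,::-1],None,fx=2.5,fy=2.5,interpolation=cv2.INTER_CUBIC))
"
```

```text
handle [[0.4766 0.2365 0.098 ]
 [0.4763 0.2475 0.098 ]
 [0.593  0.2412 0.098 ]
 [0.5929 0.2527 0.098 ]] [0.53469864 0.24448881 0.098     ]
plate [[0.4769 0.2148 0.044 ]
 [0.4756 0.272  0.044 ]
 [0.5968 0.2176 0.044 ]]
```

View pics/w8c.png

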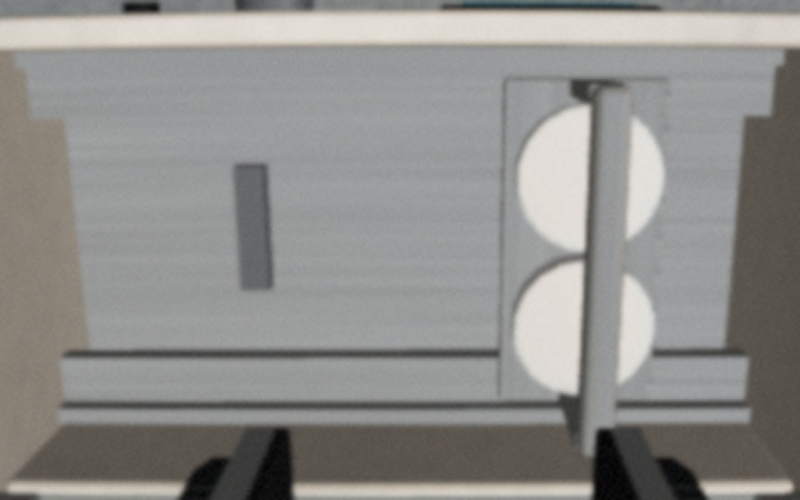

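View pics/w2c.png

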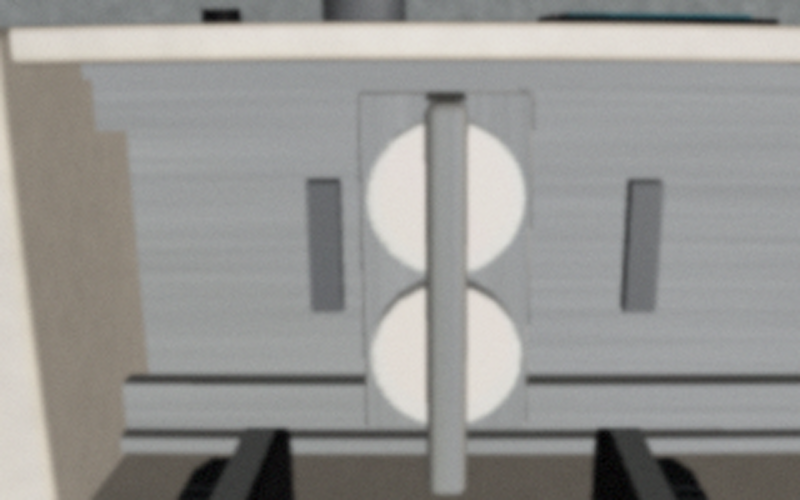

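jog_arm(commands=[[[0, -0.05, 0, 0, 0, 0, 60], [0, -0.11, 0, 0, 0, 0, 60], [0, -0.17, 0, 0, 0, 0, 60], [0, -0.23, 0, 0, 0, 0, 60], [0, -0.29, 0, 0, 0, 0, 60], [0, -0.35, 0, 0, 0, 0, 60], [0, -0.41, 0, 0, 0, 0, 60], [0, -0.47, 0, 0, 0, 0, 60], [0, -0.51, 0, 0, 0, 0, 60], [0, -0.51, 0, 0, 0, 0, 60]]])

```text
time: 31.98
tcp_pos: [0.5367, -0.3182, 0.2458]
tool_rot: [-0.01, 1.572, 0.011]
contact_force: [-1.0, 1.1, 0.7]
opening: 0.0512
```

jog_arm(commands=[[[0, 0, 0, 0, 0, 0, 60], [0, 0, 0, 0, 0, 0, 60]]])

```text
time: 32.22
tcp_pos: [0.5374, -0.3151, 0.2472]
tool_rot: [-0.013, 1.571, 0.013]
contact_force: [-0.2, -0.1, 0.4]
opening: 0.0514
```

```bash
python3 -c "
from h import *
c=save('wrist','w9');s,R=st()"
```

```text
t 32.27 tcp [ 0.5373 -0.3152  0.2474] x [ 0. -0. -1.] yawY 90.97 F [0.1 0.3 0.9] open 0.0511 q [-0.59  0.47  1.3   0.    1.37 -2.18]
```

View pics/w9.png

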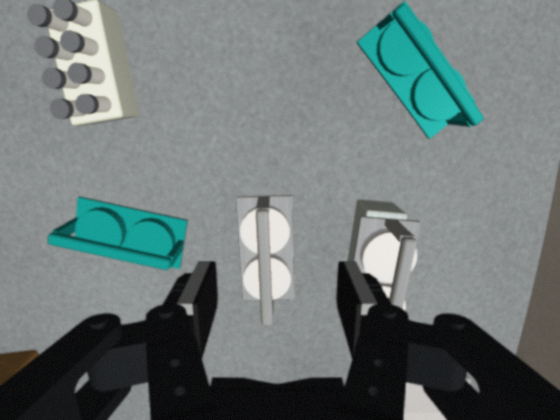

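```bash
python3 -c "
from h import *
s=robot.observe();c=load('w9');T=wristT(c,s)
P=onplane(c,[(258,199),(269.5,199),(262,324),(272,324)],0.058,T);m=[P[:2].mean(0),P[2:].mean(0)];d=m[1]-m[0];print('handle',P.round(4),P.mean(0),np.linalg.norm(d),np.degrees(np.arctan2(d[1],d[0])))
P=onplane(c,[(237,197),(293,195.5),(242,299),(294.5,299)],0.004,T);print('plate',P.round(4),P.mean(0),np.degrees(np.arctan2(*(P[2]-P[0])[[1,0]])),np.degrees(np.arctan2(*(P[3]-P[1])[[1,0]])))
"
```

```text
handle [[ 0.5455 -0.3317  0.058 ]
 [ 0.5453 -0.3215  0.058 ]
 [ 0.6734 -0.3275  0.058 ]
 [ 0.6732 -0.3175  0.058 ]] [ 0.60933043 -0.32454926  0.058     ] 0.1279905489209903 1.8291728770797069
plate [[ 0.5575 -0.3562  0.004 ]
 [ 0.5549 -0.298   0.004 ]
 [ 0.6768 -0.3523  0.004 ]
 [ 0.6757 -0.2926  0.004 ]] [ 0.616244   -0.32475183  0.004     ] 1.8692846340203293 2.578754728849895
```

jog_arm(commands=[[[0.05, -0.0095, 0, 0, 0, 1, 60], [0.078, -0.0095, 0, 0, 0, 1, 60], [0.078, -0.0095, 0, 0, 0, 1, 60], [0.078, -0.0095, -0.06, 0, 0, 1, 60], [0.078, -0.0095, -0.12, 0, 0, 1, 60], [0.078, -0.0095, -0.17, 0, 0, 1, 60], [0.078, -0.0095, -0.189, 0, 0, 1, 60], [0.078, -0.0095, -0.189, 0, 0, 1, 60]]])

```text
time: 33.28
tcp_pos: [0.6148, -0.3258, 0.0586]
tool_rot: [-0.026, 1.571, 0.026]
contact_force: [0.6, 0.1, 0.8]
opening: 0.0511
```

```bash
python3 -c "
from h import *
c=save('wrist','w10');s,R=st()"
```

```text
t 33.33 tcp [ 0.6154 -0.3262  0.0602] x [ 0.002 -0.001 -1.   ] yawY 91.89 F [-0.4 -0.1  0.9] open 0.0512 q [-0.54  0.81  1.2  -0.    1.12 -2.14]
```

View pics/w10.png

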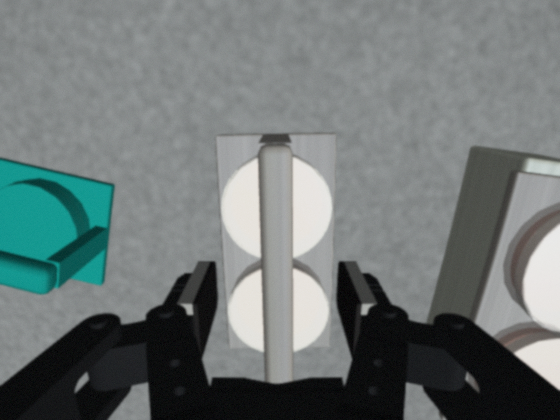

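jog_arm(commands=[[[0, 0, 0, 0, 0, 0, 0], [0, 0, 0, 0, 0, 0, 0], [0, 0, 0, 0, 0, 0, 0], [0, 0, 0, 0, 0, 0, 0], [0, 0, 0.03, 0, 0, 0, 0], [0, 0, 0.09, 0, 0, 0, 0], [0, 0, 0.15, 0, 0, 0, 0], [0, 0, 0.2, 0, 0, 0, 0], [0, 0, 0.2, 0, 0, 0, 0]]])

```text
time: 34.45
tcp_pos: [0.6156, -0.3263, 0.2633]
tool_rot: [-0.029, 1.564, 0.023]
contact_force: [-0.2, 0.4, -2.3]
opening: 0.0109
```

jog_arm(commands=[[[-0.008, 0.05, 0, 0, 0, 0, 0], [-0.018, 0.105, 0, 0, 0, 0, 0], [-0.028, 0.16, 0, 0, 0, 0, 0], [-0.038, 0.22, 0, 0, 0, 0, 0], [-0.048, 0.28, 0, 0, 0, -1, 0], [-0.06, 0.34, 0, 0, 0, -1, 0], [-0.07, 0.395, 0, 0, 0, -1, 0], [-0.078, 0.445, 0, 0, 0, -1, 0], [-0.078, 0.445, 0, 0, 0, -1, 0], [-0.078, 0.445, -0.03, 0, 0, -1, 0]]])

```text
time: 35.7
tcp_pos: [0.5373, 0.1192, 0.2286]
tool_rot: [-0.013, 1.568, 0.013]
contact_force: [-0.5, -0.8, -3.4]
opening: 0.0106
```

```bash
python3 -c "
from h import *
c=save('wrist','w11');s,R=st()"
```

```text
t 35.75 tcp [0.5356 0.1185 0.2232] x [-0.005 -0.001 -1.   ] yawY 90.88 F [-0.6  0.7 -8.8] open 0.0109 q [ 0.15  0.33  1.56 -0.    1.26 -1.44]
```

View pics/w11.png

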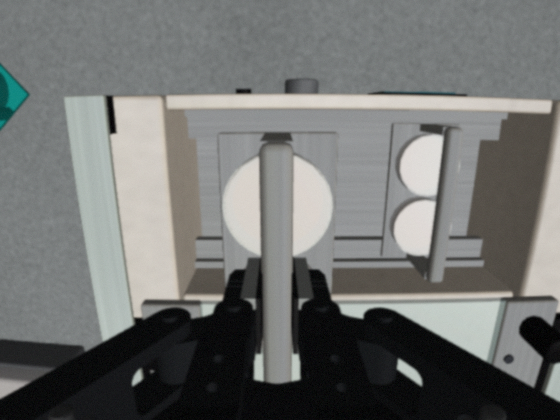

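jog_arm(commands=[[[0, 0, -0.04, 0, 0, 0, 0], [0, 0, -0.09, 0, 0, 0, 0], [0, 0, -0.115, 0, 0, 0, 0], [0, 0, -0.125, 0, 0, 0, 0], [0, 0, -0.131, 0, 0, 0, 0], [0, 0, -0.131, 0, 0, 0, 0]]])

```text
time: 36.5
tcp_pos: [0.5375, 0.119, 0.0995]
tool_rot: [-0.012, 1.569, 0.012]
contact_force: [-6.9, -1.2, 10.7]
opening: 0.011
```

jog_arm(commands=[[[0, 0, 0, 0, 0, 0, 40], [0, 0, 0, 0, 0, 0, 40], [0, 0, 0, 0, 0, 0, 40], [0, 0, 0.03, 0, 0, 0, 40], [0, 0, 0.08, 0, 0, 0, 40], [0, 0, 0.13, 0, 0, 0, 40], [0, 0.055, 0.15, 0, 0, 0, 40], [0, 0.055, 0.15, 0, 0, 0, 40], [0, 0.055, 0.15, 0, 0, 0, 40]]])

```text
time: 37.62
tcp_pos: [0.5367, 0.1739, 0.2467]
tool_rot: [-0.013, 1.572, 0.012]
contact_force: [-0.2, -0.2, -0.4]
opening: 0.0342
```

```bash
python3 -c "
from h import *
c=save('wrist','w12');s,R=st();t=save('scene','s12')
T=wristT(c,s)
cv2.imwrite('pics/s12c.png', cv2.resize(t['img'][140:325,95:440,::-1],None,fx=2.3,fy=2.3,interpolation=cv2.INTER_CUBIC))
cv2.imwrite('pics/w12c.png', cv2.resize(c['img'][80:310,120:440,::-1],None,fx=2.5,fy=2.5,interpolation=cv2.INTER_CUBIC))"
```

```text
t 37.67 tcp [0.5367 0.1735 0.2465] x [-0.001 -0.    -1.   ] yawY 90.86 F [-0.9  0.2  0.6] open 0.034 q [ 0.25  0.34  1.49 -0.    1.32 -1.34]
```

View pics/w12c.png

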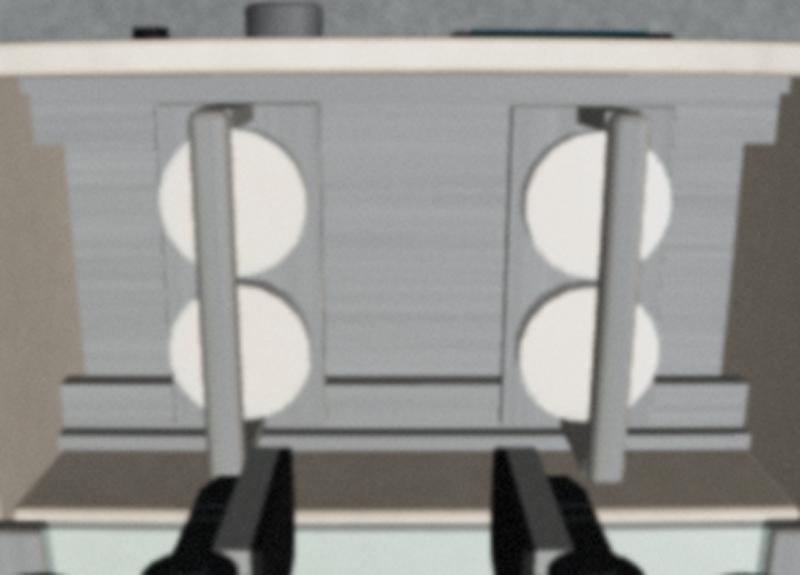

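View pics/s12c.png

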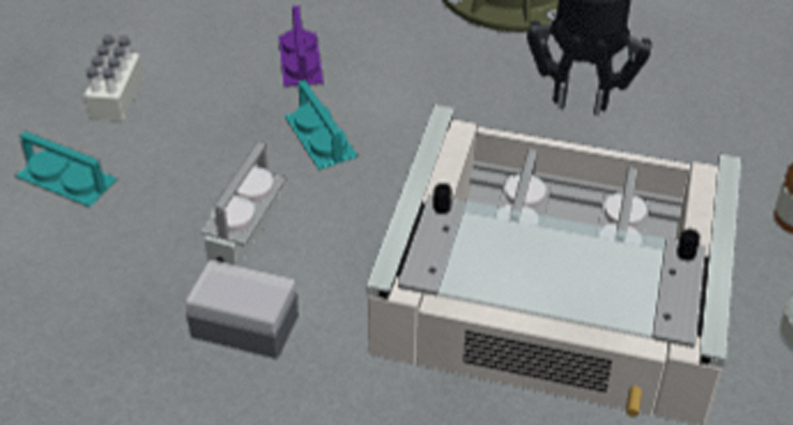

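```bash
python3 -c "
from h import *
s=robot.observe();c=load('w12');T=wristT(c,s)
f=lambda p:[(x/2.5+120-.3,y/2.5+80-.3) for x,y in p]
P=onplane(c,f([(155,102),(320,102),(327,421)]),0.044,T);print('c plate',P.round(4))
P=onplane(c,f([(511,106),(675,107),(501,421)]),0.044,T);print('b plate',P.round(4))
t=save('top','t13')
cv2.imwrite('pics/t13c.png', cv2.resize(t['img'][110:320,300:460,::-1],None,fx=2.85,fy=2.85,interpolation=cv2.INTER_CUBIC))
"
```

```text
c plate [[0.4778 0.0889 0.044 ]
 [0.4773 0.147  0.044 ]
 [0.5968 0.1489 0.044 ]]
b plate [[0.4776 0.2138 0.044 ]
 [0.4766 0.2719 0.044 ]
 [0.5958 0.2159 0.044 ]]
```

View pics/t13c.png

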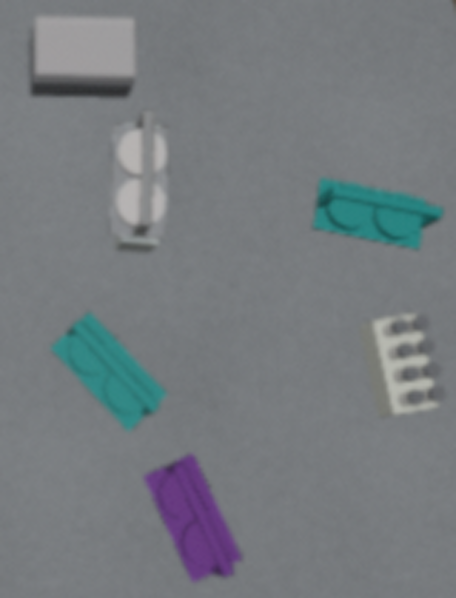

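```bash
python3 -c "
from h import *
c=load('t13');i=c['img'][110:200,330:365,::-1]
cv2.imwrite('pics/t13d.png', cv2.resize(i,None,fx=6.6,fy=6.6,interpolation=cv2.INTER_CUBIC))"
```

```text
(no output)
```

View pics/t13d.png

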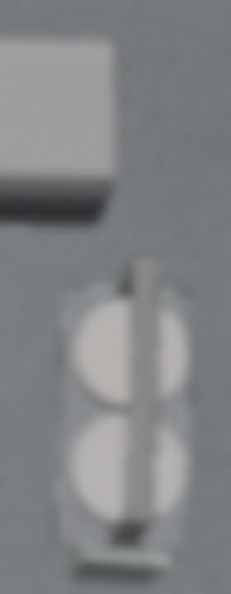

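```bash
python3 -c "
from h import *
c=load('t13')
f=lambda p:[(x/6.6+330-.42,y/6.6+110-.42) for x,y in p]
print('plate',onplane(c,f([(72,288),(190,288),(62,545),(185,545)]),.049).round(4),onplane(c,f([(72,288),(190,288),(62,545),(185,545)]),.049).mean(0))
print('block front',onplane(c,f([(75,567),(165,567)]),.045).round(4))
print('handle',onplane(c,f([(136,258),(156,258),(128,518),(148,518)]),.103).round(4),onplane(c,f([(136,258),(156,258),(128,518),(148,518)]),.103).mean(0))
"
```

```text
plate [[ 0.6858 -0.1905  0.049 ]
 [ 0.6856 -0.2447  0.049 ]
 [ 0.5656 -0.1815  0.049 ]
 [ 0.5652 -0.2369  0.049 ]] [ 0.6255809  -0.21339094  0.049     ]
block front [[ 0.5563 -0.1876  0.045 ]
 [ 0.5561 -0.2282  0.045 ]]
handle [[ 0.6816 -0.2104  0.103 ]
 [ 0.6816 -0.2191  0.103 ]
 [ 0.5653 -0.202   0.103 ]
 [ 0.5652 -0.2106  0.103 ]] [ 0.62340311 -0.2105374   0.103     ]
```

jog_arm(commands=[[[0.03, 0.04, 0, 0, 0, 0, 0], [0.07, 0.08, 0, 0, 0, 0, 0], [0.11, 0.12, 0, 0, 0, 0, 0], [0.135, 0.1435, 0, 0, 0, 0, 0], [0.135, 0.1435, 0, 0, 0, 0, 0], [0.135, 0.1435, -0.05, 0, 0, 0, 0], [0.135, 0.1435, -0.09, 0, 0, 0, 0], [0.135, 0.1435, -0.099, 0, 0, 0, 0], [0.135, 0.1435, -0.099, 0, 0, 0, 0]]])

```text
time: 38.9
tcp_pos: [0.6722, 0.3171, 0.1495]
tool_rot: [-0.011, 1.57, 0.012]
contact_force: [-0.3, 0.4, 0.3]
opening: -0.0003
```

```bash
python3 -c "
from h import *
t=save('scene','s13');s,R=st()
cv2.imwrite('pics/s13c.png', cv2.resize(t['img'][170:325,245:440,::-1],None,fx=3.8,fy=3.8,interpolation=cv2.INTER_CUBIC))
"
```

```text
t 38.95 tcp [0.6725 0.3174 0.1505] x [ 0.002  0.001 -1.   ] yawY 90.86 F [ 0.1 -0.3  0.4] open 0.0003 q [ 0.39  0.83  0.95 -0.    1.36 -1.19]
```

View pics/s13c.png

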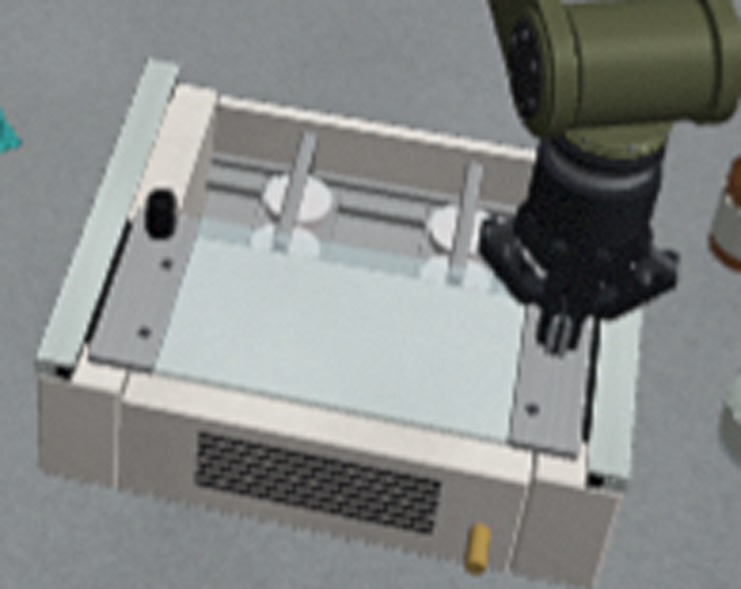

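jog_arm(commands=[[[-0.016, 0, 0, 0, 0, 0, 0], [-0.024, 0, 0, 0, 0, 0, 0], [-0.03, 0, 0, 0, 0, 0, 0], [-0.036, 0, 0, 0, 0, 0, 0], [-0.036, 0, 0, 0, 0, 0, 0]]])

```text
time: 39.58
tcp_pos: [0.6364, 0.3177, 0.1497]
tool_rot: [-0.011, 1.568, 0.013]
contact_force: [2.1, 1.3, 2.4]
opening: -0.0003
```

```bash
python3 -c "
from h import *
t=save('scene','s14');s,R=st()
cv2.imwrite('pics/s14c.png', cv2.resize(t['img'][170:325,245:440,::-1],None,fx=3.8,fy=3.8,interpolation=cv2.INTER_CUBIC))
"
```

```text
t 39.62 tcp [0.6364 0.3177 0.1493] x [ 0.002  0.001 -1.   ] yawY 90.87 F [ 3.5 -0.2  2.4] open 0.0002 q [ 0.41  0.75  1.09 -0.    1.3  -1.17]
```

View pics/s14c.png

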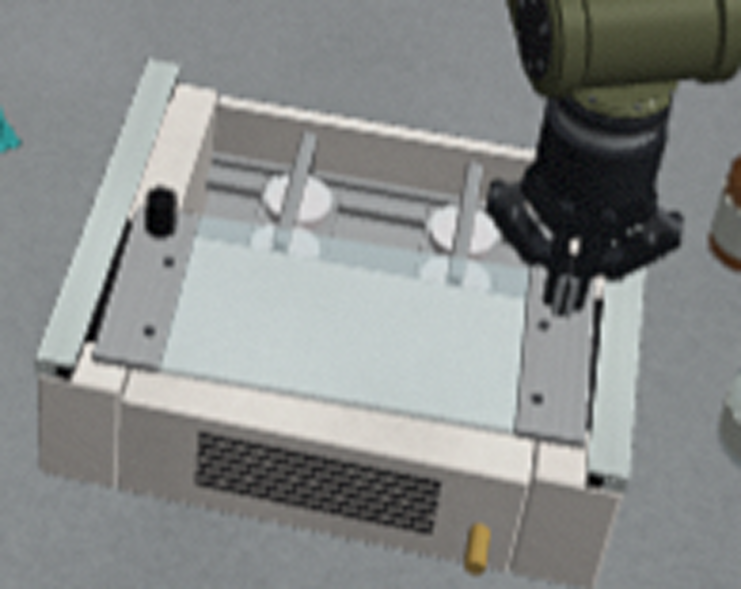

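jog_arm(commands=[[[0.03, 0, 0.035, 0, 0, 0, 0], [0.03, -0.056, 0.035, 0, 0, 0, 0], [0.03, -0.112, 0.035, 0, 0, 0, 0], [0.03, -0.168, 0.035, 0, 0, 0, 0], [0.03, -0.224, 0.035, 0, 0, 0, 0], [0.03, -0.28, 0.035, 0, 0, 0, 0], [0.03, -0.28, 0, 0, 0, 0, 0], [0.014, -0.28, 0, 0, 0, 0, 0], [0.004, -0.28, 0, 0, 0, 0, 0], [-0.006, -0.28, 0, 0, 0, 0, 0]]])

```text
time: 40.88
tcp_pos: [0.6297, 0.0378, 0.1487]
tool_rot: [-0.012, 1.57, 0.012]
contact_force: [2.6, 0.7, -1.6]
opening: -0.0001
```

jog_arm(commands=[[[0.022, 0, 0.035, 0, 0, 0, 0], [0.022, 0.056, 0.035, 0, 0, 0, 0], [0.022, 0.112, 0.035, 0, 0, 0, 0], [0.022, 0.168, 0.035, 0, 0, 0, 0], [0.022, 0.224, 0.035, 0, 0, 0, 0], [0.022, 0.28, 0.035, 0, 0, 0, 0], [0.022, 0.28, 0, 0, 0, 0, 0], [0.005, 0.28, 0, 0, 0, 0, 0], [-0.005, 0.28, 0, 0, 0, 0, 0], [-0.0155, 0.28, 0, 0, 0, 0, 0]]])

```text
time: 42.12
tcp_pos: [0.6143, 0.3176, 0.1492]
tool_rot: [-0.012, 1.569, 0.012]
contact_force: [2.2, -0.5, -0.9]
opening: -0.0001
```

```bash
python3 -c "
from h import *
t=save('top','t15');s,R=st()
cv2.imwrite('pics/t15c.png', cv2.resize(t['img'][105:245,135:295,::-1],None,fx=4,fy=4,interpolation=cv2.INTER_CUBIC))
"
```

```text
t 42.17 tcp [0.6133 0.3178 0.1492] x [ 0.001  0.    -1.   ] yawY 90.89 F [-2.2 -0.9 -0.2] open 0.0001 q [ 0.43  0.7   1.17  0.    1.27 -1.16]
```

View pics/t15c.png

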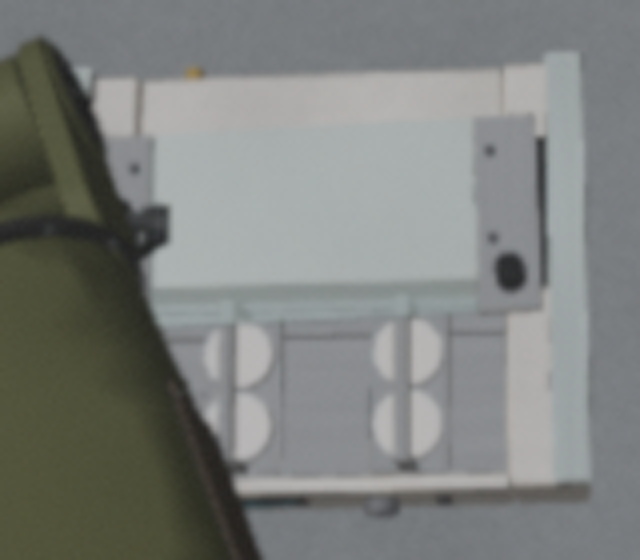

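jog_arm(commands=[[[0.03, 0, 0.035, 0, 0, 0, 0], [0.03, -0.056, 0.035, 0, 0, 0, 0], [0.03, -0.112, 0.035, 0, 0, 0, 0], [0.03, -0.168, 0.035, 0, 0, 0, 0], [0.03, -0.224, 0.035, 0, 0, 0, 0], [0.03, -0.28, 0.035, 0, 0, 0, 0], [0.03, -0.28, 0, 0, 0, 0, 0], [0.014, -0.28, 0, 0, 0, 0, 0], [0.004, -0.28, 0, 0, 0, 0, 0], [-0.0065, -0.28, 0, 0, 0, 0, 0]]])

```text
time: 43.42
tcp_pos: [0.6079, 0.0378, 0.1492]
tool_rot: [-0.012, 1.569, 0.012]
contact_force: [4.3, 0.3, -0.6]
opening: 0.0001
```

jog_arm(commands=[[[0.022, 0, 0.035, 0, 0, 0, 0], [0.022, 0.056, 0.035, 0, 0, 0, 0], [0.022, 0.112, 0.035, 0, 0, 0, 0], [0.022, 0.168, 0.035, 0, 0, 0, 0], [0.022, 0.224, 0.035, 0, 0, 0, 0], [0.022, 0.28, 0.035, 0, 0, 0, 0], [0.022, 0.28, 0, 0, 0, 0, 0], [0.005, 0.28, 0, 0, 0, 0, 0], [-0.005, 0.28, 0, 0, 0, 0, 0], [-0.0155, 0.28, 0, 0, 0, 0, 0]]])

```text
time: 44.68
tcp_pos: [0.5924, 0.3175, 0.1493]
tool_rot: [-0.012, 1.569, 0.012]
contact_force: [6.8, -4.2, -1.9]
opening: 0.0001
```

jog_arm(commands=[[[0.03, 0, 0.035, 0, 0, 0, 0], [0.03, -0.056, 0.035, 0, 0, 0, 0], [0.03, -0.112, 0.035, 0, 0, 0, 0], [0.03, -0.168, 0.035, 0, 0, 0, 0], [0.03, -0.224, 0.035, 0, 0, 0, 0], [0.03, -0.28, 0.035, 0, 0, 0, 0], [0.03, -0.28, 0, 0, 0, 0, 0], [0.014, -0.28, 0, 0, 0, 0, 0], [0.004, -0.28, 0, 0, 0, 0, 0], [-0.0065, -0.28, 0, 0, 0, 0, 0]]])

```text
time: 45.92
tcp_pos: [0.5858, 0.0378, 0.1492]
tool_rot: [-0.012, 1.569, 0.012]
contact_force: [2.8, 1.0, -0.5]
opening: -0.0002
```

jog_arm(commands=[[[0.022, 0, 0.035, 0, 0, 0, 0], [0.022, 0.056, 0.035, 0, 0, 0, 0], [0.022, 0.112, 0.035, 0, 0, 0, 0], [0.022, 0.168, 0.035, 0, 0, 0, 0], [0.022, 0.224, 0.035, 0, 0, 0, 0], [0.022, 0.28, 0.035, 0, 0, 0, 0], [0.022, 0.28, 0, 0, 0, 0, 0], [0.005, 0.28, 0, 0, 0, 0, 0], [-0.005, 0.28, 0, 0, 0, 0, 0], [-0.0155, 0.28, 0, 0, 0, 0, 0]]])

```text
time: 47.18
tcp_pos: [0.5704, 0.3174, 0.1492]
tool_rot: [-0.012, 1.569, 0.012]
contact_force: [7.4, -4.4, -1.0]
opening: -0.0003
```

```bash
python3 -c "
from h import *
t=save('top','t16');s,R=st()
cv2.imwrite('pics/t16c.png', cv2.resize(t['img'][105:245,135:295,::-1],None,fx=4,fy=4,interpolation=cv2.INTER_CUBIC))
"
```

```text
t 47.23 tcp [0.5695 0.3176 0.1493] x [ 0.001  0.    -1.   ] yawY 90.89 F [-0.6 -0.3 -0.3] open -0.0 q [ 0.45  0.62  1.31 -0.    1.21 -1.13]
```

View pics/t16c.png

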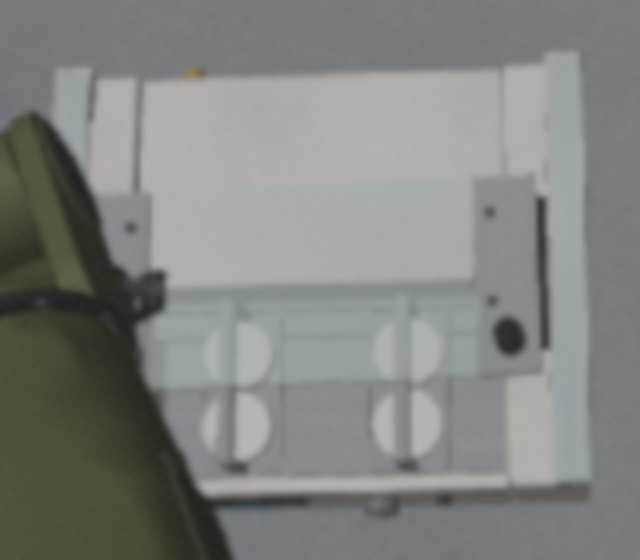

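jog_arm(commands=[[[0.03, 0, 0.035, 0, 0, 0, 0], [0.03, -0.056, 0.035, 0, 0, 0, 0], [0.03, -0.112, 0.035, 0, 0, 0, 0], [0.03, -0.168, 0.035, 0, 0, 0, 0], [0.03, -0.224, 0.035, 0, 0, 0, 0], [0.03, -0.28, 0.035, 0, 0, 0, 0], [0.03, -0.28, 0, 0, 0, 0, 0], [0.014, -0.28, 0, 0, 0, 0, 0], [0.004, -0.28, 0, 0, 0, 0, 0], [-0.0065, -0.28, 0, 0, 0, 0, 0]]])

```text
time: 48.48
tcp_pos: [0.5639, 0.0378, 0.1491]
tool_rot: [-0.012, 1.569, 0.012]
contact_force: [2.9, -0.4, -0.4]
opening: -0.0
```

jog_arm(commands=[[[0.022, 0, 0.035, 0, 0, 0, 0], [0.022, 0.056, 0.035, 0, 0, 0, 0], [0.022, 0.112, 0.035, 0, 0, 0, 0], [0.022, 0.168, 0.035, 0, 0, 0, 0], [0.022, 0.224, 0.035, 0, 0, 0, 0], [0.022, 0.28, 0.035, 0, 0, 0, 0], [0.022, 0.28, 0, 0, 0, 0, 0], [0.005, 0.28, 0, 0, 0, 0, 0], [-0.005, 0.28, 0, 0, 0, 0, 0], [-0.0155, 0.28, 0, 0, 0, 0, 0]]])

```text
time: 49.72
tcp_pos: [0.5485, 0.3174, 0.1492]
tool_rot: [-0.012, 1.569, 0.012]
contact_force: [7.0, -4.0, -1.9]
opening: 0.0001
```

jog_arm(commands=[[[0.03, 0, 0.035, 0, 0, 0, 0], [0.03, -0.056, 0.035, 0, 0, 0, 0], [0.03, -0.112, 0.035, 0, 0, 0, 0], [0.03, -0.168, 0.035, 0, 0, 0, 0], [0.03, -0.224, 0.035, 0, 0, 0, 0], [0.03, -0.28, 0.035, 0, 0, 0, 0], [0.03, -0.28, 0, 0, 0, 0, 0], [0.014, -0.28, 0, 0, 0, 0, 0], [0.004, -0.28, 0, 0, 0, 0, 0], [-0.0065, -0.28, 0, 0, 0, 0, 0]]])

```text
time: 50.98
tcp_pos: [0.5418, 0.0378, 0.1492]
tool_rot: [-0.012, 1.569, 0.012]
contact_force: [3.6, 1.0, -0.4]
opening: -0.0002
```

jog_arm(commands=[[[0.022, 0, 0.035, 0, 0, 0, 0], [0.022, 0.056, 0.035, 0, 0, 0, 0], [0.022, 0.112, 0.035, 0, 0, 0, 0], [0.022, 0.168, 0.035, 0, 0, 0, 0], [0.022, 0.224, 0.035, 0, 0, 0, 0], [0.022, 0.28, 0.035, 0, 0, 0, 0], [0.022, 0.28, 0, 0, 0, 0, 0], [0.005, 0.28, 0, 0, 0, 0, 0], [-0.005, 0.28, 0, 0, 0, 0, 0], [-0.0155, 0.28, 0, 0, 0, 0, 0]]])

```text
time: 52.22
tcp_pos: [0.5265, 0.3174, 0.1492]
tool_rot: [-0.012, 1.569, 0.012]
contact_force: [6.7, -3.5, -2.2]
opening: 0.0
```

```bash
python3 -c "
from h import *
t=save('top','t17');s,R=st()
cv2.imwrite('pics/t17c.png', cv2.resize(t['img'][105:245,135:295,::-1],None,fx=4,fy=4,interpolation=cv2.INTER_CUBIC))
"
```

```text
t 52.27 tcp [0.5255 0.3175 0.1492] x [ 0.001  0.    -1.   ] yawY 90.88 F [-0.1  0.2  0.1] open 0.0002 q [ 0.48  0.54  1.44 -0.    1.17 -1.1 ]
```

View pics/t17c.png

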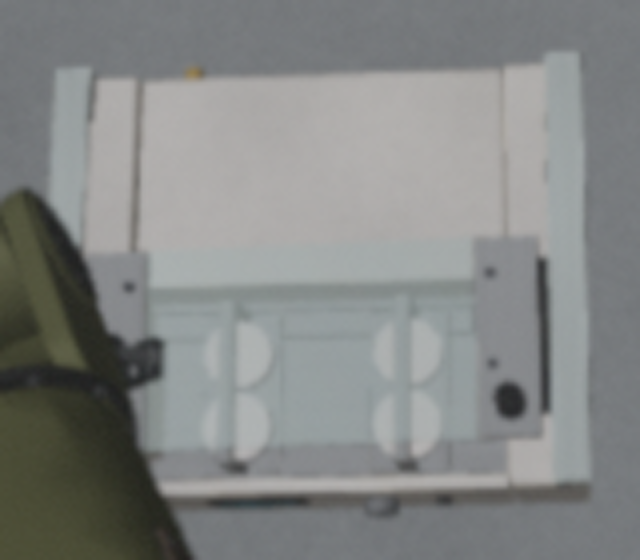

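jog_arm(commands=[[[0.03, 0, 0.035, 0, 0, 0, 0], [0.03, -0.056, 0.035, 0, 0, 0, 0], [0.03, -0.112, 0.035, 0, 0, 0, 0], [0.03, -0.168, 0.035, 0, 0, 0, 0], [0.03, -0.224, 0.035, 0, 0, 0, 0], [0.03, -0.28, 0.035, 0, 0, 0, 0], [0.03, -0.28, 0, 0, 0, 0, 0], [0.014, -0.28, 0, 0, 0, 0, 0], [0.004, -0.28, 0, 0, 0, 0, 0], [-0.0065, -0.28, 0, 0, 0, 0, 0]]])

```text
time: 53.52
tcp_pos: [0.5199, 0.0378, 0.1491]
tool_rot: [-0.012, 1.569, 0.012]
contact_force: [2.7, -0.5, -0.8]
opening: -0.0004
```

jog_arm(commands=[[[0.022, 0, 0.035, 0, 0, 0, 0], [0.022, 0.056, 0.035, 0, 0, 0, 0], [0.022, 0.112, 0.035, 0, 0, 0, 0], [0.022, 0.168, 0.035, 0, 0, 0, 0], [0.022, 0.224, 0.035, 0, 0, 0, 0], [0.022, 0.28, 0.035, 0, 0, 0, 0], [0.022, 0.28, 0, 0, 0, 0, 0], [0.005, 0.28, 0, 0, 0, 0, 0], [-0.005, 0.28, 0, 0, 0, 0, 0], [-0.013, 0.28, 0, 0, 0, 0, 0]]])

```text
time: 54.78
tcp_pos: [0.5069, 0.3176, 0.1492]
tool_rot: [-0.012, 1.569, 0.012]
contact_force: [6.6, -3.4, -1.8]
opening: -0.0001
```

jog_arm(commands=[[[0.03, 0, 0.035, 0, 0, 0, 0], [0.03, -0.056, 0.035, 0, 0, 0, 0], [0.03, -0.112, 0.035, 0, 0, 0, 0], [0.03, -0.168, 0.035, 0, 0, 0, 0], [0.03, -0.224, 0.035, 0, 0, 0, 0], [0.03, -0.28, 0.035, 0, 0, 0, 0], [0.03, -0.28, 0, 0, 0, 0, 0], [0.016, -0.28, 0, 0, 0, 0, 0], [0.01, -0.28, 0, 0, 0, 0, 0], [0.004, -0.28, 0, 0, 0, 0, 0]]])

```text
time: 56.02
tcp_pos: [0.5112, 0.0377, 0.1491]
tool_rot: [-0.012, 1.569, 0.012]
contact_force: [4.0, -0.1, -0.6]
opening: -0.0003
```

jog_arm(commands=[[[-0.002, 0, 0, 0, 0, 0, 0], [-0.004, 0, 0, 0, 0, 0, 0], [-0.004, 0, 0, 0, 0, 0, 0]]])

```text
time: 56.4
tcp_pos: [0.5094, 0.0377, 0.1496]
tool_rot: [-0.012, 1.563, 0.012]
contact_force: [19.1, 1.7, -5.5]
opening: 0.0002
```

Right end is at its stop. Now the left end, 2–3 mm past its last position.

jog_arm(commands=[[[0.024, 0, 0.035, 0, 0, 0, 0], [0.024, 0.056, 0.035, 0, 0, 0, 0], [0.024, 0.112, 0.035, 0, 0, 0, 0], [0.024, 0.168, 0.035, 0, 0, 0, 0], [0.024, 0.224, 0.035, 0, 0, 0, 0], [0.024, 0.28, 0.035, 0, 0, 0, 0], [0.024, 0.28, 0, 0, 0, 0, 0], [0.008, 0.28, 0, 0, 0, 0, 0], [0.001, 0.28, 0, 0, 0, 0, 0], [-0.005, 0.28, 0, 0, 0, 0, 0]]])

```text
time: 57.65
tcp_pos: [0.5042, 0.3178, 0.1497]
tool_rot: [-0.01, 1.563, 0.013]
contact_force: [42.5, 1.9, -17.1]
opening: -0.0002
```

Left stop reached too. Back off, lift, and clear the view.

jog_arm(commands=[[[0.015, 0, 0, 0, 0, 0, 0], [0.015, 0, 0.05, 0, 0, 0, 0], [0.015, 0, 0.1, 0, 0, 0, 0], [-0.04, 0.02, 0.13, 0, 0, 0, 0], [-0.1, 0.03, 0.13, 0, 0, 0, 0], [-0.16, 0.04, 0.13, 0, 0, 0, 0], [-0.2, 0.08, 0.13, 0, 0, 0, 0], [-0.23, 0.12, 0.13, 0, 0, 0, 0], [-0.25, 0.14, 0.13, 0, 0, 0, 0], [-0.25, 0.14, 0.13, 0, 0, 0, 0]]])

```text
time: 58.9
tcp_pos: [0.2509, 0.4585, 0.2789]
tool_rot: [-0.013, 1.57, 0.015]
contact_force: [0.1, -0.6, -0.5]
opening: -0.0
```

```bash
python3 -c "
from h import *
t=save('top','t18');d=save('scene','s18');s,R=st()
cv2.imwrite('pics/t18c.png', cv2.resize(t['img'][105:245,135:295,::-1],None,fx=4,fy=4,interpolation=cv2.INTER_CUBIC))
cv2.imwrite('pics/s18c.png', cv2.resize(d['img'][140:325,95:475,::-1],None,fx=2.1,fy=2.1,interpolation=cv2.INTER_CUBIC))
"
```

```text
t 59.0 tcp [0.2523 0.4574 0.2787] x [ 0.001  0.001 -1.   ] yawY 90.89 F [0.3 0.3 0.2] open 0.0003 q [ 1.    0.22  1.56 -0.    1.36 -0.59]
```

View pics/t18c.png

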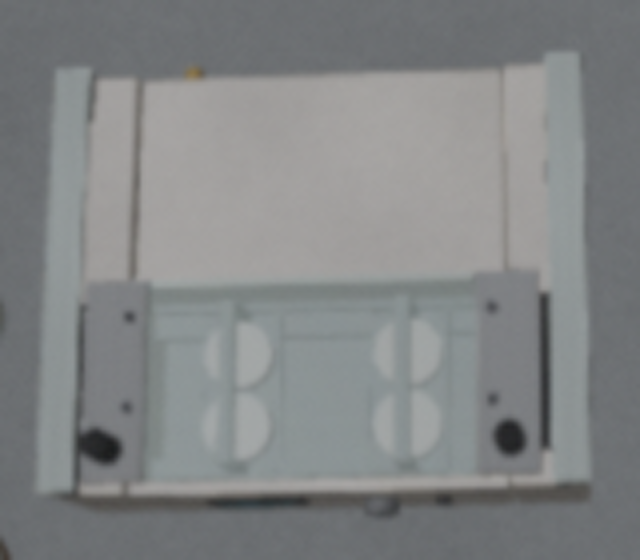

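View pics/s18c.png

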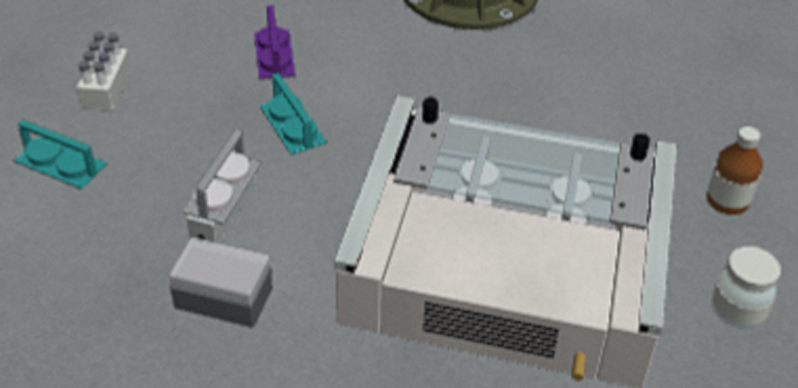

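View pics/t18.png

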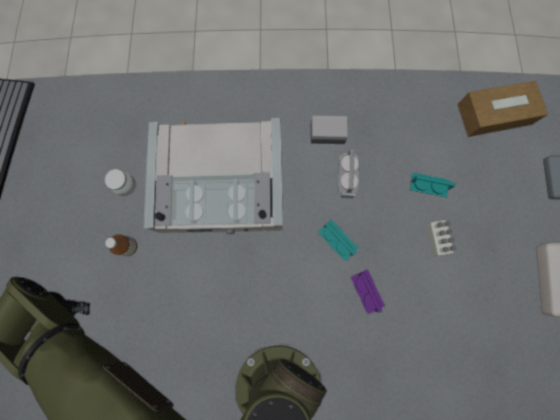

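```bash
python3 -c "
from h import *
t=load('t18')
P=onplane(t,[(97/4+135-.4,444/4+105-.4),(510/4+135-.4,435/4+105-.4)],.150)
th=np.radians(.93);d=P[:,:2]-[.6111,.180];print('knobs local x',d@[np.cos(th),np.sin(th)])
print(st()[0]['joint_velocities'].round(3))"
```

```text
knobs local x [-0.12596366 -0.12624889]
t 59.0 tcp [0.2523 0.4574 0.2787] x [ 0.001  0.001 -1.   ] yawY 90.89 F [0.3 0.3 0.2] open 0.0003 q [ 1.    0.22  1.56 -0.    1.36 -0.59]
[-0.017  0.     0.005  0.001 -0.002  0.001]
```

```bash
python3 -c "
from h import *
print(ticket.close_job())"
```

```text
the job is handed in; nothing more can be done
None
```

The changeover is done and handed in at 59 s of the 210 s allowed; `close_job` gave no verdict.

I pushed the cover fully open knob by knob and felt both back stops. I then moved the inside carrier onto the warming block and set the two grey bench carriers across the rails. Only two grey carriers were waiting on the bench. I pushed the cover shut the same way and felt both front stops.

Last checks:
- **Cover:** both knobs measured at about -0.126 m in the chamber frame; shut is -0.125 m.
- **Carrier on the block:** about 4 mm off along the block and 1 mm across. It looked level and in line.
- **Carriers on the rails:** both looked seated flat, with plate edges 1–2 mm from nominal in x.
- **Look-alikes and bystanders:** the purple and turquoise look-alikes, bottle, tip box, tube rack and jar look unmoved in the last pictures. I saw no carrier knocked aside.
- **Arm:** clear of everything in the last pictures, and I commanded no contact with the pane.

- **Measurement disagreement:** a carrier's handle and plate positions sometimes differed by 4–7 mm along x, so I used the plate corners for the final figures.
- **Contact forces:** setting down the second rail carrier showed about 11 N, and the final push at the left stop peaked at about 43 N, so about 46 N in all with the vertical part. That push was by the fingertips; the 40 N limit is for the arm and gripper body.

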